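# Pack tape bobbins in a channel and take up the play with the block that fits

## Robot

A 7-joint arm with a two-finger parallel gripper is mounted at the origin on a cart in front of the work surface, level with it; the furniture and walls round the work are solid. World frame = base frame: x ahead of the robot, y to its left, z up, the work surface at z = 0. Lengths are in m, angles in rad, forces in N, time in s.
With the tool pointing down it reaches from about 0.425 to 0.975 m from the base axis. Payload 16.7 kg.
Tool frame: the origin (TCP) lies midway between the tips of the shut fingers; the grasp point (between the pads) lies arm.grip_depth behind it (arm.grip_depth is the distance from the TCP to the grasp point, in m); z points along the fingers, y is the line along which they close (so a half turn about z gives the same grasp; the last joint's range is limited). The gripper opens to 85 mm and grips with 20 to 120 N. Pads are 22 mm wide; open, the fingers measure 114 mm over their backs; the gripper's body (76 mm by 85 mm) begins 54 mm behind the grasp point. The pads swing forward as they close: fully open they stand 13 mm farther back than shut.
Start: joints at [-1.365, 0.426, 0.074, 1.606, -0.034, 1.111, -0.067], TCP at [0.234, 0.633, 0.204] pointing down, gripper open.
Joint ranges: [-2.85, 2.85], [-0.5, 2.14], [-1.23, 1.37], [0.21, 2.46], [-1.02, 4.16], [0.16, 2.05], [-2.73, 2.73]. Speed limits (rad/s): [1.89, 1.89, 2.39, 2.39, 3.01, 3.01, 3.01].

## Interface

Orientations are given as a unit quaternion [x, y, z, w].
In Python, from station import arm gives the robot as it stands.
- The arm moves only by the tool move_arm, never from a script. Its argument "moves" is a list of rows, each an object of numbers: "dx", "dy", "dz": the shift along the world's x, y, z each as a share of 0.2 m, from -1 to 1; "rx", "ry", "rz": the turn, a rotation vector about the world's x, y, z each as a share of 360 degrees, from -1 to 1; "hand": the opening, from -1 (shut) to 1 (fully open). In form: [{"dx": .., "dy": .., "dz": .., "rx": .., "ry": .., "rz": .., "hand": ..}, ...]. A call has 1 to 12 rows; each row is the pose to reach, as a shift and turn from the pose commanded when the call began, turning the shorter way round; what a row does not reach only later rows make up. A row lasts 1/12 s, in which the tool goes at most 41.7 mm and 7.16 degrees, less where a joint would pass 70% of its speed; a pose out of reach is approached as far as the arm can. A call with a number of a shift or a turn outside -1 to 1 is refused whole. A call with a gripper value outside its range is refused whole. The fingers move at their own pace and stop on an object; the grip force is fixed at half the most. Time passes only in rows, so rows that repeat a pose let the fingers close. It gives the time, the measured TCP pose, the force, the opening and the grip force at its end, in the units of the state.
- arm.get_state(): the state, without advancing time (a new reading comes with each control period).
- arm.camera(name): name is "scene" or "top" or "wrist"; returns a dict with "frame" (400x640x3 uint8, red, green, blue), "camera_matrix" (3x3 intrinsics, pixels), "k1" (the pictures are not rectified: a ray, as slopes to the right and down, at radius r is drawn at 1 + k1 r^2 times it, then the intrinsics apply), "camera_from_world" (4x4, takes a point from world to camera coordinates). Camera axes: x right, y up, looking along -z (the intrinsics and any distortion apply to the point x, -y, -z); pixel columns grow to the right and rows downward; lengths in m; the calibration is good to about 2 mm. A picture is of the moment at which its call begins. There is no depth.
- arm.finish_job(): hands the job in; it is judged then, once.
The state is a dict: "clock": time; "joint_pos": joint angles; "qd": joint speeds; "joint_efforts": joint torques, N m; "tool_pos": TCP position; "tcp_rot": TCP orientation; "ft_force": force on the tool from outside, world axes, zero at the start; "moment": the same for the moment, N m; "width": finger opening in m; "grip_force": force on a finger pad.
Only numpy, scipy, OpenCV 4.12 (cv2) and the standard library are available. Lean on these libraries where they do the work, as an engineer would, in place of code of your own. Each camera call takes 0.05 s, during which the arm holds its last target. There are 200 camera calls.

## Task

Slide every tape bobbin up off its spindle and stand it, core upward, in the open channel, pushed up in one row against the thick raised stop. Then find by trial the one filler block that just fills what is left of the channel, and push it fully down to the floor at the low end, so that the row can no longer slide. Leave the other blocks on the bench outside the channel, and do not disturb the blue cold block, the marker pen or the petri dish.

Things in the scene. Friction and masses are not known exactly. Their poses are not given: they have to be found in the camera images.
- spindle_rack: grey plate 170 x 170 x 10 mm fixed to the bench, with four upright steel posts 14 mm thick at (+-45, +-45) mm in its frame, tops 56 mm above the bench (46 mm above the plate); origin: centre of the underside
- channel: open-topped aluminium channel fixed to the bench, inside 234 mm long (its y) and 60 mm wide (its x), floor 6 mm above the bench, side walls 8 mm thick and 36 mm high. The -y end is the stop: a thick end plate (22 mm) standing 56 mm high. The +y end is a low end wall 10 mm thick, 36 mm high, with a rounded top edge. Origin: on the bench, under the middle of the inside
- channel_floor (a point): middle of the channel's inner floor, 6 mm over its origin, axes as the channel: stop face at y = -117 mm, face of the low end wall at y = +117 mm, side faces at x = +-30 mm
- bobbin_1: tape bobbin, may be absent: white wound body 30 mm high on a brown core tube 30 mm across (bore 20 mm) that rises 26 mm above it, 56 mm in all; about 0.12 kg. The wound body is 46 mm or 54 mm across: two bobbins exist of each, but which are which is not told. Starts upright over a spindle post, on the plate. Origin: centre of the underside, z up the core; grip the core above the wound body
- bobbin_2: tape bobbin, may be absent: white wound body 30 mm high on a brown core tube 30 mm across (bore 20 mm) that rises 26 mm above it, 56 mm in all; about 0.12 kg. The wound body is 46 mm or 54 mm across: two bobbins exist of each, but which are which is not told. Starts upright over a spindle post, on the plate. Origin: centre of the underside, z up the core; grip the core above the wound body
- bobbin_3: tape bobbin, may be absent: white wound body 30 mm high on a brown core tube 30 mm across (bore 20 mm) that rises 26 mm above it, 56 mm in all; about 0.12 kg. The wound body is 46 mm or 54 mm across: two bobbins exist of each, but which are which is not told. Starts upright over a spindle post, on the plate. Origin: centre of the underside, z up the core; grip the core above the wound body
- bobbin_4: tape bobbin, may be absent: white wound body 30 mm high on a brown core tube 30 mm across (bore 20 mm) that rises 26 mm above it, 56 mm in all; about 0.12 kg. The wound body is 46 mm or 54 mm across: two bobbins exist of each, but which are which is not told. Starts upright over a spindle post, on the plate. Origin: centre of the underside, z up the core; grip the core above the wound body
- block_94: white filler block 94 mm long (its y), 54 mm wide (its x), 34 mm high, lower edges at both y ends rounded (6 mm), with a grip rib on top 14 mm thick (x), 30 mm long (y), 27 mm high, at its middle: 61 mm high in all; 0.12 to 0.28 kg. The right block has about 2 mm of play in all; a longer one will not go down. Origin: centre of the underside, z up
- block_86: white filler block 86 mm long (its y), 54 mm wide (its x), 34 mm high, lower edges at both y ends rounded (6 mm), with a grip rib on top 14 mm thick (x), 30 mm long (y), 27 mm high, at its middle: 61 mm high in all; 0.12 to 0.28 kg. The right block has about 2 mm of play in all; a longer one will not go down. Origin: centre of the underside, z up
- block_78: white filler block 78 mm long (its y), 54 mm wide (its x), 34 mm high, lower edges at both y ends rounded (6 mm), with a grip rib on top 14 mm thick (x), 30 mm long (y), 27 mm high, at its middle: 61 mm high in all; 0.12 to 0.28 kg. The right block has about 2 mm of play in all; a longer one will not go down. Origin: centre of the underside, z up
- block_40: white filler block 40 mm long (its y), 54 mm wide (its x), 34 mm high, lower edges at both y ends rounded (6 mm), with a grip rib on top 14 mm thick (x), 30 mm long (y), 27 mm high, at its middle: 61 mm high in all; 0.12 to 0.28 kg. The right block has about 2 mm of play in all; a longer one will not go down. Origin: centre of the underside, z up
- block_32: white filler block 32 mm long (its y), 54 mm wide (its x), 34 mm high, lower edges at both y ends rounded (6 mm), with a grip rib on top 14 mm thick (x), 30 mm long (y), 27 mm high, at its middle: 61 mm high in all; 0.12 to 0.28 kg. The right block has about 2 mm of play in all; a longer one will not go down. Origin: centre of the underside, z up
- cold_block: bystander, to be left alone: blue cold block, 71 x 113 mm, 38 mm high; origin: centre of the underside
- marker_pen: bystander, to be left alone: marker pen lying, 137 mm long, 14 mm thick; origin: centre of the underside
- petri_1: bystander, to be left alone: petri dish, 60 mm across, 15 mm high; origin: centre of the underside
There are look-alikes about, which are no part of the job. What is shaped like the block_32 but purple is not meant.

How it is judged:
By the outcome, as a careful person would: the job done as asked, in the order asked, and still so for the second after the job is handed in, with the robot touching nothing.
Of bobbin_1, bobbin_2, bobbin_3, bobbin_4 only 3 to 4 are there at a start; the rules pass over those that are not, and their reading is None.
At some moment in a run one of block_94, block_86, block_78 may be knocked a few centimetres aside while the robot is not near it.
Once in a run the grip may slacken for a moment while it holds something.
It also fails if it takes over 210 s, if anything falls off the work surface, if the arm or the gripper's body presses on something with over 40 N, if the wrist force passes 120 N, or if a joint passes its speed limit or range.

## Working session

There is one attempt and no reset: what is moved stays moved. The work goes in short steps, Python scripts to look and compute and a tool call to move; the robot and the scene stay as the last step left them, time stands still between calls to the robot, and variables do not carry over. Pictures are saved under pics/ and viewed, at most 14 in all, crops included, and the job is handed in when it is done.

Besides the shell and the picture viewer there is one more tool, called after "Request:" as a command line: name --argument value ..., lists and objects as JSON in quotes. move_arm: Moves the arm, as the interface text tells. Its arguments: {"type":"object","properties":{"moves":{"type":"array","items":{"type":"object","properties":{"dx":{"type":"number","minimum":-1,"maximum":1},"dy":{"type":"number","minimum":-1,"maximum":1},"dz":{"type":"number","minimum":-1,"maximum":1},"rx":{"type":"number","minimum":-1,"maximum":1},"ry":{"type":"number","minimum":-1,"maximum":1},"rz":{"type":"number","minimum":-1,"maximum":1},"hand":{"type":"number"}}}}},"required":["moves"]}

```bash
mkdir -p pics; ls
cat > h.py <<'E'
import numpy as np, cv2
from station import arm
def snap(name,fn):
    c=arm.camera(name); cv2.imwrite('pics/'+fn+'.png',c['frame'][:,:,::-1]); np.savez('pics/'+fn+'.npz',K=c['camera_matrix'],k1=c['k1'],T=c['camera_from_world']); return c
def load(fn):
    d=np.load('pics/'+fn+'.npz'); return d['K'],float(d['k1']),d['T']
def w2p(fn,P):
    K,k1,T=load(fn); P=np.atleast_2d(P); q=P@T[:3,:3].T+T[:3,3]
    s=np.c_[q[:,0]/-q[:,2],-q[:,1]/-q[:,2]]; s=s*(1+k1*(s**2).sum(1,keepdims=True))
    return s@K[:2,:2].T+K[:2,2]
def p2w(fn,uv,z):
    K,k1,T=load(fn); uv=np.atleast_2d(uv).astype(float); d=(uv-K[:2,2])@np.linalg.inv(K[:2,:2]).T
    s=d.copy()
    for _ in range(30): s=d/(1+k1*(s**2).sum(1,keepdims=True))
    r=np.c_[s[:,0],-s[:,1],-np.ones(len(s))]@T[:3,:3]; o=-T[:3,:3].T@T[:3,3]
    return o+r*((np.reshape(z,(-1,1))-o[2])/r[:,2:])
E
python3 - <<'E'
from h import *
for n in ['scene','top','wrist']:
    c=snap(n,n+'0'); T=c['camera_from_world']; print(n,-T[:3,:3].T@T[:3,3],c['k1'],c['camera_matrix'][0])
s=arm.get_state(); print(s, arm.grip_depth)
E
```

```text
pics
scene [-0.38506043 -0.73693392  0.55784082] -0.0004169196644826934 [383.58844638   0.         321.77542104]
top [ 0.33560098 -0.06425626  1.46993229] -0.02567151892753764 [467.4437228    0.         321.11903219]
wrist [0.17269684 0.65593706 0.37295744] -0.060660139734268925 [339.01263319   0.         326.79827674]
{'clock': 0.15, 'joint_pos': array([-1.36547882,  0.42659718,  0.07388247,  1.60644617, -0.03408899,
        1.11080161, -0.06705675]), 'qd': array([-6.90972706e-04, -1.15473505e-03,  9.66188631e-05, -1.71097503e-03,
       -7.31979471e-04, -1.83405159e-03,  5.10636906e-04]), 'joint_efforts': array([ 3.46183537e-03, -9.50314665e+01,  3.76354963e+00, -4.63769889e+01,
        1.93132478e-02,  7.68165366e-03, -6.81126630e-05]), 'tool_pos': array([0.23443198, 0.63262197, 0.20337248]), 'tcp_rot': array([ 1.76483193e-01,  9.84303529e-01, -4.94156909e-04, -4.55519493e-05]), 'ft_force': array([0.83769601, 0.01869354, 0.40838318]), 'moment': array([ 0.03159967,  0.03898656, -0.01475748]), 'grip_force': 0.0, 'width': 0.08528502717445244} 0.0187
```

Run:
```python
import cv2
a=cv2.imread('pics/top0.png'); cv2.imwrite('pics/top0b.png',cv2.resize(a,(800,500),interpolation=cv2.INTER_CUBIC))
```

```text
(no output)
```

View pics/top0b.png

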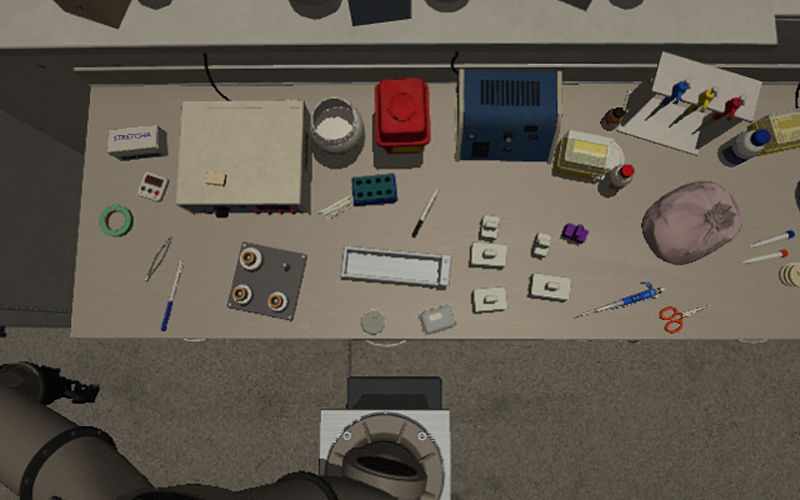

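View pics/scene0.png

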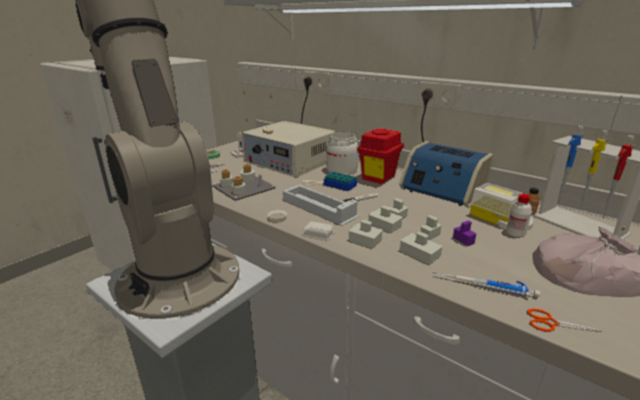

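The top view shows three bobbins at about (250,258), (241,294), (277,301) in the 800-px picture. The post at (286,266) is empty. The channel runs (342,265)–(450,270) with the thick stop on the right. The blocks are around (490,226), (488,256), (541,244), (550,287), (489,299), and the purple look-alike is at (575,233). The white part at (437,318) isn't a filler block, and the dish is at (373,321).

Run:
```python
import cv2
a=cv2.imread('pics/top0.png')
c=cv2.resize(a[185:265,175:375],(800,320),interpolation=cv2.INTER_CUBIC)
d=cv2.resize(a[165:265,335:475],(560,400),interpolation=cv2.INTER_CUBIC)
cv2.imwrite('pics/c1.png',c); 
d=cv2.convertScaleAbs(d,alpha=1.0); cv2.imwrite('pics/c2.png',d)
```

```text
(no output)
```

View pics/c1.png

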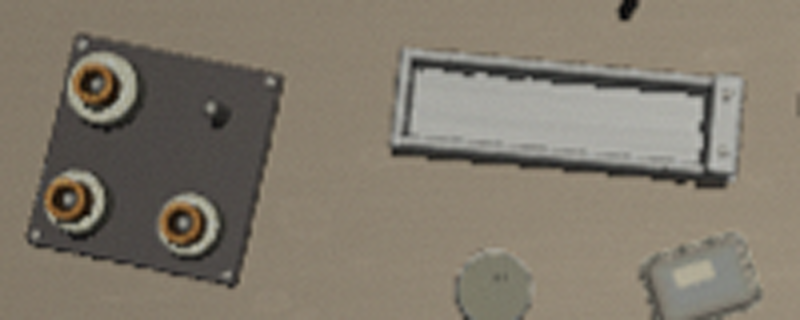

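View pics/c2.png

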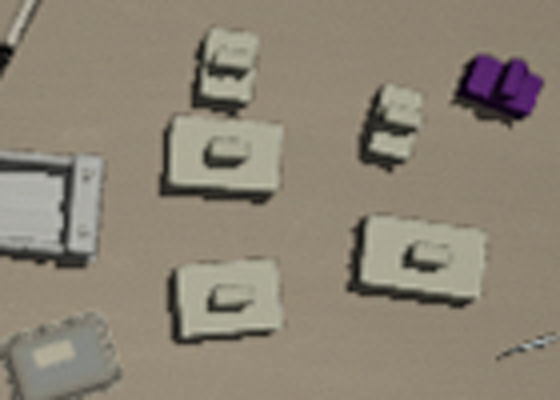

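c1 shows bobbin A's core at (96,83) with a wider body (about 74 px, or 54 mm). B is at (67,199) and C at (183,222), each about 60 px (46 mm). In c2 the long blocks are P (225,157), Q (228,300) and R (425,258). The purple one at (500,87) is the look-alike to leave.

Run:
```python
from h import *
np.set_printoptions(precision=4,suppress=True)
c1=lambda L:(np.array(L)+.5)/4-.5+[175,185]
c2=lambda L:(np.array(L)+.5)/4-.5+[335,165]
w=lambda L,z:p2w('top0',L,z)[:,:2]
r=w(c1([(80,36),(283,76),(237,286),(32,240)]),.01); print('rack',r,r.mean(0),np.linalg.norm(np.diff(r,axis=0),axis=1))
print('cores',w(c1([(96,83),(67,199),(183,222)]),.066), 'post',w(c1([(211,104)]),.056))
print('bodydia', [np.linalg.norm(np.diff(w(c1(q),.04),axis=0)) for q in ([(66,89),(140,89)],[(46,203),(108,203)],[(160,224),(220,224)])])
print('bodyctr',w(c1([(103,88),(77,203),(190,225)]),.035))
print('chan left top',w(c1([(405,48),(392,152)]),.036),'stop',w(c1([(744,73),(732,178)]),.056))
for n,q in dict(P=[(171,114),(284,123),(279,193),(166,187)],Q=[(177,266),(278,259),(281,327),(180,335)],R=[(366,216),(487,230),(481,300),(359,289)]).items():
    p=w(c2(q),.034); print(n,p.mean(0),np.linalg.norm(np.diff(p,axis=0),axis=1),np.degrees(np.arctan2(*(p[0]-p[1])[::-1]*[1,1])))
print('ribs',w(c2([(228,146),(233,291),(432,249)]),.061))
```

```text
rack [[0.5631 0.3608]
 [0.5311 0.1979]
 [0.3662 0.2297]
 [0.4014 0.3921]] [0.4654 0.2951] [0.1661 0.168  0.1662]
cores [[0.5182 0.3307]
 [0.4298 0.3493]
 [0.4127 0.2606]] post [[0.5033 0.2443]]
bodydia [np.float64(0.057804124673143324), np.float64(0.04805831515785667), np.float64(0.04624501161649828)]
bodyctr [[0.5183 0.3338]
 [0.4288 0.3505]
 [0.4121 0.2623]]
chan left top [[0.5496 0.0986]
 [0.4686 0.1074]] stop [[ 0.5274 -0.1628]
 [ 0.4473 -0.153 ]]
P [ 0.5295 -0.2579] [0.0877 0.0548 0.0871] 85.39070124163509
Q [ 0.4195 -0.2589] [0.0777 0.052  0.0774] 94.01036027603949
R [ 0.4487 -0.4084] [0.0933 0.0541 0.0934] 83.36607631872846
ribs [[ 0.5321 -0.2566]
 [ 0.4221 -0.2583]
 [ 0.4538 -0.4087]]
```

Request:
move_arm --moves '[{"dx": 0.71, "dy": -0.755, "rz": -0.2067, "hand": 1}, {"dx": 0.71, "dy": -0.755, "rz": -0.2067, "hand": 1}, {"dx": 0.71, "dy": -0.755, "rz": -0.2067, "hand": 1}, {"dx": 0.71, "dy": -0.755, "rz": -0.2067, "hand": 1}, {"dx": 0.71, "dy": -0.755, "rz": -0.2067, "hand": 1}, {"dx": 0.71, "dy": -0.755, "rz": -0.2067, "hand": 1}, {"dx": 0.71, "dy": -0.755, "rz": -0.2067, "hand": 1}, {"dx": 0.71, "dy": -0.755, "rz": -0.2067, "hand": 1}, {"dx": 0.71, "dy": -0.755, "rz": -0.2067, "hand": 1}, {"dx": 0.71, "dy": -0.755, "rz": -0.2067, "hand": 1}, {"dx": 0.71, "dy": -0.755, "rz": -0.2067, "hand": 1}, {"dx": 0.71, "dy": -0.755, "rz": -0.2067, "hand": 1}]'

```text
invalid input at $.moves[0]: expected keys dx, dy, dz, rx, ry, rz, hand
```

Request:
move_arm --moves '[{"dx": 0.71, "dy": -0.755, "hand": 1}, {"dx": 0.71, "dy": -0.755, "hand": 1}, {"dx": 0.71, "dy": -0.755, "hand": 1}, {"dx": 0.71, "dy": -0.755, "hand": 1}, {"dx": 0.71, "dy": -0.755, "hand": 1}, {"dx": 0.71, "dy": -0.755, "hand": 1}, {"dx": 0.71, "dy": -0.755, "hand": 1}, {"dx": 0.71, "dy": -0.755, "hand": 1}]'

```text
invalid input at $.moves[0]: expected keys dx, dy, dz, rx, ry, rz, hand
```

Run:
```python
from h import *
c=snap('wrist','w1'); s=arm.get_state(); print(s['clock'],s['tool_pos'],s['tcp_rot'],s['joint_pos'])
T=c['camera_from_world']; print(-T[:3,:3].T@T[:3,3])
print(w2p('w1',[(0.518,.331,.066),(.43,.349,.066),(.413,.26,.066),(.503,.244,.056)]))
```

```text
0.2 [0.23442937 0.63270601 0.20351098] [ 1.76495637e-01  9.84301350e-01 -3.75882302e-04 -4.61347133e-05] [-1.36548428  0.42647317  0.07385517  1.60631798 -0.03409327  1.1108174
 -0.06711435]
[0.17270861 0.65596593 0.37305206]
[[181.35555227 470.47414622]
 [159.45423271 417.9802075 ]
 [ 91.6804638  423.11805111]
 [123.21205436 467.75187149]]
```

View pics/w1.png

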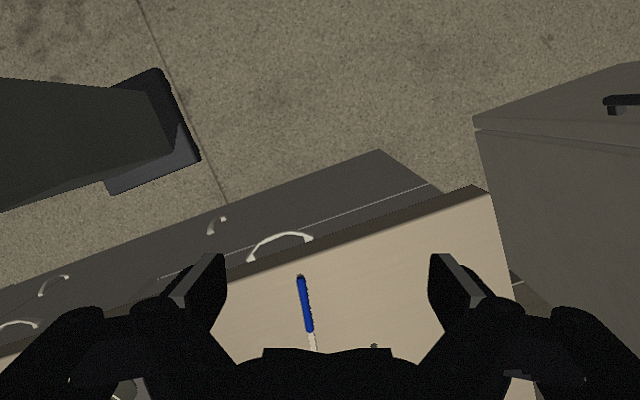

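Request:
move_arm --moves '[{"dx": 0.58, "dy": -1, "dz": 0.2, "rx": 0, "ry": 0, "rz": -0.2067, "hand": 1}, {"dx": 0.58, "dy": -1, "dz": 0.2, "rx": 0, "ry": 0, "rz": -0.2067, "hand": 1}, {"dx": 0.58, "dy": -1, "dz": 0.2, "rx": 0, "ry": 0, "rz": -0.2067, "hand": 1}, {"dx": 0.58, "dy": -1, "dz": 0.2, "rx": 0, "ry": 0, "rz": -0.2067, "hand": 1}, {"dx": 0.58, "dy": -1, "dz": 0.2, "rx": 0, "ry": 0, "rz": -0.2067, "hand": 1}, {"dx": 0.58, "dy": -1, "dz": 0.2, "rx": 0, "ry": 0, "rz": -0.2067, "hand": 1}, {"dx": 0.58, "dy": -1, "dz": 0.2, "rx": 0, "ry": 0, "rz": -0.2067, "hand": 1}, {"dx": 0.58, "dy": -1, "dz": 0.2, "rx": 0, "ry": 0, "rz": -0.2067, "hand": 1}, {"dx": 0.58, "dy": -1, "dz": 0.2, "rx": 0, "ry": 0, "rz": -0.2067, "hand": 1}, {"dx": 0.58, "dy": -1, "dz": 0.2, "rx": 0, "ry": 0, "rz": -0.2067, "hand": 1}, {"dx": 0.58, "dy": -1, "dz": 0.2, "rx": 0, "ry": 0, "rz": -0.2067, "hand": 1}, {"dx": 0.58, "dy": -1, "dz": 0.2, "rx": 0, "ry": 0, "rz": -0.2067, "hand": 1}]'

```text
clock: 1.2
tool_pos: [0.3504, 0.4329, 0.2438]
tcp_rot: [0.737, 0.676, -0.0, 0.0]
ft_force: [-0.2, -0.6, -1.3]
width: 0.0855
grip_force: 0.0
```

Request:
move_arm --moves '[{"dx": 0.58, "dy": -1, "dz": 0.2, "rx": 0, "ry": 0, "rz": 0, "hand": 1}, {"dx": 0.58, "dy": -1, "dz": 0.2, "rx": 0, "ry": 0, "rz": 0, "hand": 1}, {"dx": 0.58, "dy": -1, "dz": 0.2, "rx": 0, "ry": 0, "rz": 0, "hand": 1}, {"dx": 0.58, "dy": -1, "dz": 0.2, "rx": 0, "ry": 0, "rz": 0, "hand": 1}, {"dx": 0.58, "dy": -1, "dz": 0.2, "rx": 0, "ry": 0, "rz": 0, "hand": 1}, {"dx": 0.58, "dy": -1, "dz": 0.2, "rx": 0, "ry": 0, "rz": 0, "hand": 1}, {"dx": 0.58, "dy": -1, "dz": 0.2, "rx": 0, "ry": 0, "rz": 0, "hand": 1}, {"dx": 0.58, "dy": -1, "dz": 0.2, "rx": 0, "ry": 0, "rz": 0, "hand": 1}]'

```text
clock: 1.87
tool_pos: [0.4673, 0.2315, 0.2843]
tcp_rot: [0.736, 0.677, 0.0, -0.0]
ft_force: [-0.4, -0.5, -0.3]
width: 0.0856
grip_force: 0.0
```

Run:
```python
from h import *
c=snap('wrist','w2'); s=arm.get_state(); print(s['clock'],s['tool_pos'],s['tcp_rot'],s['joint_pos'])
T=c['camera_from_world']; print(-T[:3,:3].T@T[:3,3])
print(w2p('w2',[(0.518,.331,.066),(.43,.349,.066),(.413,.26,.066),(.503,.244,.056)]))
```

```text
1.9167 [0.46649359 0.23284031 0.28391714] [ 7.35423699e-01  6.77607517e-01  9.04339502e-05 -1.68018029e-04] [-1.04977516  0.10159018  0.50732426  1.86994738 -0.05363994  1.18317181
 -0.60614362]
[0.47207616 0.29695622 0.45400119]
[[365.87368303  77.97090089]
 [283.62313094  67.52389303]
 [277.32515003 150.94882043]
 [356.22184142 157.39158502]]
```

View pics/w2.png

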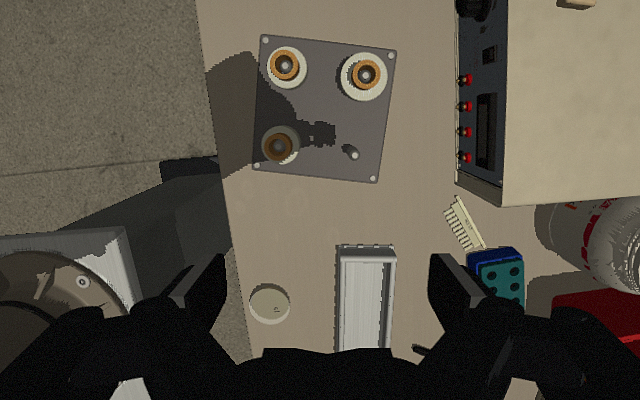

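The wrist picture shows the cores at A (367,74), B (285,64) and C (278,146), and the bare post top at (353,154). The channel's low end is at (337–396, 246).

Run:
```python
from h import *
import cv2
np.set_printoptions(precision=4,suppress=True)
print(p2w('w2',[(367,74),(285,64),(278,146),(353,154)],[.066,.066,.066,.056]))
print(p2w('w2',[(337,245),(396,247),(336,350),(391,350)],.036))
r=p2w('w2',[(263,36),(397,50),(378,183),(254,169)],.01); print(r,r.mean(0),np.linalg.norm(np.diff(r,axis=0),axis=1))
```

```text
[[0.5195 0.335  0.066 ]
 [0.4319 0.3525 0.066 ]
 [0.4144 0.2655 0.066 ]
 [0.4995 0.2483 0.056 ]]
[[ 0.4725  0.128   0.036 ]
 [ 0.5503  0.1186  0.036 ]
 [ 0.4591 -0.0364  0.036 ]
 [ 0.5395 -0.0436  0.036 ]]
[[0.4028 0.3952 0.01  ]
 [0.5647 0.366  0.01  ]
 [0.5336 0.2014 0.01  ]
 [0.3709 0.2336 0.01  ]] [0.468 0.299 0.01 ] [0.1645 0.1675 0.1659]
```

Request:
move_arm --moves '[{"dx": 0.1, "dy": -1, "dz": 0, "rx": 0, "ry": 0, "rz": 0, "hand": 1}, {"dx": 0.1, "dy": -1, "dz": 0, "rx": 0, "ry": 0, "rz": 0, "hand": 1}, {"dx": 0.1, "dy": -1, "dz": 0, "rx": 0, "ry": 0, "rz": 0, "hand": 1}, {"dx": 0.1, "dy": -1, "dz": 0, "rx": 0, "ry": 0, "rz": 0, "hand": 1}, {"dx": 0.1, "dy": -1, "dz": 0, "rx": 0, "ry": 0, "rz": 0, "hand": 1}, {"dx": 0.1, "dy": -1, "dz": 0, "rx": 0, "ry": 0, "rz": 0, "hand": 1}]'

```text
clock: 2.42
tool_pos: [0.4865, 0.0275, 0.2841]
tcp_rot: [0.737, 0.676, 0.0, 0.0]
ft_force: [-0.1, 0.5, 0.1]
width: 0.0858
grip_force: 0.0
```

Request:
move_arm --moves '[{"dx": 0, "dy": -0.7, "dz": 0, "rx": 0, "ry": 0, "rz": 0, "hand": 1}, {"dx": 0, "dy": -0.7, "dz": 0, "rx": 0, "ry": 0, "rz": 0, "hand": 1}, {"dx": 0, "dy": -0.7, "dz": 0, "rx": 0, "ry": 0, "rz": 0, "hand": 1}, {"dx": 0, "dy": -0.7, "dz": 0, "rx": 0, "ry": 0, "rz": 0, "hand": 1}, {"dx": 0, "dy": -0.7, "dz": 0, "rx": 0, "ry": 0, "rz": 0, "hand": 1}, {"dx": 0, "dy": -0.7, "dz": 0, "rx": 0, "ry": 0, "rz": 0, "hand": 1}]'

```text
clock: 2.92
tool_pos: [0.4866, -0.1065, 0.2837]
tcp_rot: [0.735, 0.678, -0.0, -0.0]
ft_force: [0.4, 0.5, 0.2]
width: 0.0855
grip_force: 0.0
```

Run:
```python
from h import *
c=snap('wrist','w3'); s=arm.get_state(); print(s['clock'],s['tool_pos'],s['tcp_rot'])
a=cv2.imread('pics/w3.png'); cv2.imwrite('pics/w3c.png',cv2.resize(a[0:360,200:460],None,fx=1.65,fy=1.65,interpolation=cv2.INTER_CUBIC))
```

```text
2.9667 [ 0.48668108 -0.10562794  0.2836277 ] [ 7.34985040e-01  6.78083255e-01 -2.09201099e-04 -2.14165663e-04]
```

View pics/w3c.png

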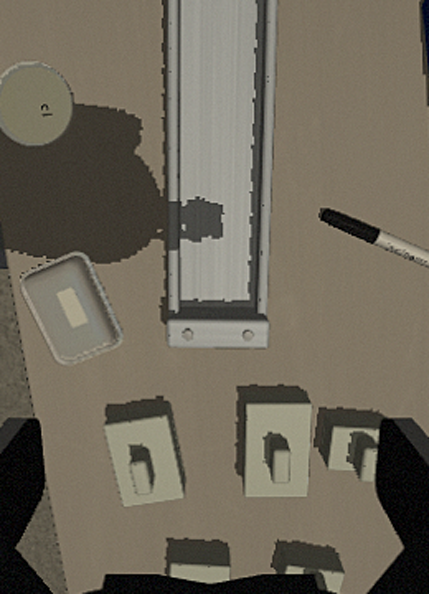

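The crop shows the stop's top plate with corners (168,320), (268,315), (268,348) and (168,348). The channel runs above it. Block Q is at (145,460), P at (278,448), and the petri dish at (35,103).

```bash
python3 - <<'E'
from h import *
np.set_printoptions(precision=4,suppress=True)
f=lambda L:(np.array(L)+.5)/1.65-.5+[200,0]
w=lambda L,z:p2w('w3',f(L),z)[:,:2]
s=w([(168,319),(268,316),(268,347),(168,349)],.056);print('stop',s,s.mean(0),np.linalg.norm(np.diff(s,axis=0),axis=1))
print('L outer',w([(165,20),(168,290)],.036),'R outer',w([(276,20),(269,290)],.036))
print('L inner',w([(179,20),(179,290)],.036),'R inner',w([(267,20),(261,290)],.036))
for n,q in dict(P=[(246,402),(310,405),(308,496),(246,497)],Q=[(106,424),(169,414),(185,497),(124,506)]).items():
    p=w(q,.034); print(n,p.mean(0),np.linalg.norm(np.diff(p,axis=0),axis=1))
ax=np.array([-.083,-.9966])
E
python3 - <<'E'
import sys; sys.path.insert(0,'.')
import os; os.chdir('.')
from h import *
a=cv2.imread('pics/top0.png'); 
# top cam: project candidate channel model for several poses, compare edge readings c1
c1=lambda L:(np.array(L)+.5)/4-.5+[175,185]
print(p2w('top0',c1([(714,75),(706,176),(744,73),(732,178)]),.056))
print(p2w('top0',c1([(412,66),(405,135),(405,48),(392,152)]),.036))
E
```

```text
stop [[ 0.454  -0.1319]
 [ 0.5269 -0.1354]
 [ 0.5256 -0.1589]
 [ 0.4517 -0.1546]] [ 0.4896 -0.1452] [0.073  0.0235 0.074 ]
L outer [[ 0.4701  0.0728]
 [ 0.4543 -0.114 ]] R outer [[ 0.5457  0.0669]
 [ 0.5305 -0.12  ]]
L inner [[ 0.4796  0.072 ]
 [ 0.4626 -0.1147]] R inner [[ 0.5396  0.0674]
 [ 0.5244 -0.1196]]
P [ 0.5309 -0.2555] [0.0517 0.0828 0.0525]
Q [ 0.4218 -0.2559] [0.0522 0.0767 0.0528]
[[ 0.5258666  -0.13994502  0.056     ]
 [ 0.44876175 -0.13334064  0.056     ]
 [ 0.52741319 -0.16281145  0.056     ]
 [ 0.44726645 -0.1529838   0.056     ]]
[[0.53550714 0.09296085 0.036     ]
 [0.48174616 0.09753197 0.036     ]
 [0.5496231  0.09863197 0.036     ]
 [0.46857414 0.10736156 0.036     ]]
```

Request:
move_arm --moves '[{"dx": 0.08, "dy": 1, "dz": 0, "rx": 0, "ry": 0, "rz": 0, "hand": 1}, {"dx": 0.08, "dy": 1, "dz": 0, "rx": 0, "ry": 0, "rz": 0, "hand": 1}, {"dx": 0.08, "dy": 1, "dz": 0, "rx": 0, "ry": 0, "rz": 0, "hand": 1}, {"dx": 0.08, "dy": 1, "dz": 0, "rx": 0, "ry": 0, "rz": 0, "hand": 1}, {"dx": 0.08, "dy": 1, "dz": 0, "rx": 0, "ry": 0, "rz": 0, "hand": 1}]'

```text
clock: 3.38
tool_pos: [0.5016, 0.0983, 0.2837]
tcp_rot: [0.734, 0.679, 0.0, -0.0]
ft_force: [1.5, -0.7, 0.3]
width: 0.0855
grip_force: 0.0
```

Request:
move_arm --moves '[{"dx": 0.083, "dy": 1, "dz": 0, "rx": 0, "ry": 0, "rz": 0, "hand": 0.6}, {"dx": 0.083, "dy": 1, "dz": 0, "rx": 0, "ry": 0, "rz": 0, "hand": 0.6}, {"dx": 0.083, "dy": 1, "dz": 0, "rx": 0, "ry": 0, "rz": 0, "hand": 0.6}, {"dx": 0.083, "dy": 1, "dz": 0, "rx": 0, "ry": 0, "rz": 0, "hand": 0.6}, {"dx": 0.083, "dy": 1, "dz": 0, "rx": 0, "ry": 0, "rz": 0, "hand": 0.6}]'

```text
clock: 3.8
tool_pos: [0.5171, 0.2986, 0.2833]
tcp_rot: [0.734, 0.679, -0.0, -0.001]
ft_force: [0.4, 0.4, -0.0]
width: 0.0683
grip_force: 0.0
```

Request:
move_arm --moves '[{"dx": 0, "dy": 0.2, "dz": -0.85, "rx": 0, "ry": 0, "rz": 0, "hand": 0.6}, {"dx": 0, "dy": 0.2, "dz": -0.85, "rx": 0, "ry": 0, "rz": 0, "hand": 0.6}, {"dx": 0, "dy": 0.2, "dz": -0.85, "rx": 0, "ry": 0, "rz": 0, "hand": 0.6}, {"dx": 0, "dy": 0.2, "dz": -0.85, "rx": 0, "ry": 0, "rz": 0, "hand": 0.6}, {"dx": 0, "dy": 0.2, "dz": -0.85, "rx": 0, "ry": 0, "rz": 0, "hand": 0.6}, {"dx": 0, "dy": 0.2, "dz": -0.85, "rx": 0, "ry": 0, "rz": 0, "hand": 0.6}, {"dx": 0, "dy": 0.2, "dz": -0.85, "rx": 0, "ry": 0, "rz": 0, "hand": 0.6}]'

```text
clock: 4.38
tool_pos: [0.5192, 0.3336, 0.1152]
tcp_rot: [0.735, 0.678, 0.0, 0.0]
ft_force: [0.6, -0.3, 0.6]
width: 0.0684
grip_force: 0.0
```

Run:
```python
from h import *
c=snap('scene','s1'); print(w2p('s1',[(.519,.333,.066),(.519,.333,.12)]))
a=cv2.imread('pics/s1.png'); cv2.imwrite('pics/s1c.png',cv2.resize(a[100:240,190:370],None,fx=4,fy=4,interpolation=cv2.INTER_CUBIC)); print(arm.get_state()['tool_pos'],arm.get_state()['width'])
```

```text
[[247.17243903 164.38044644]
 [245.95103379 150.68198273]]
[0.51996538 0.33350737 0.11619164] 0.06866147289496877
```

View pics/s1c.png

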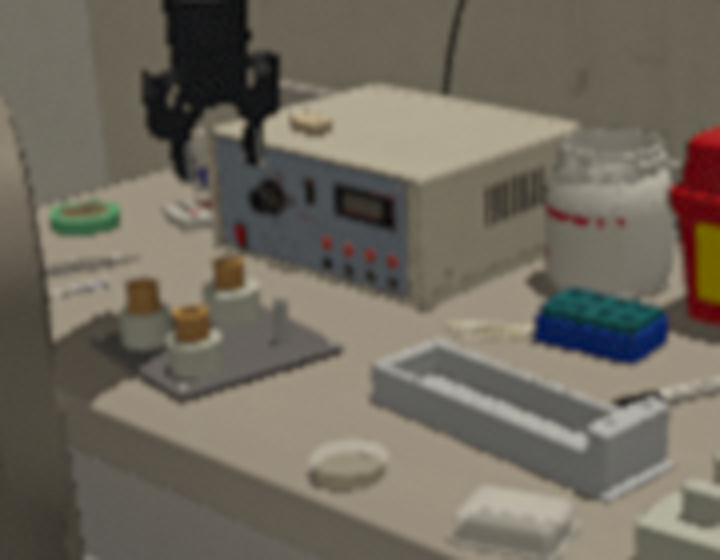

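Request:
move_arm --moves '[{"dx": 0, "dy": 0, "dz": -0.2, "rx": 0, "ry": 0, "rz": 0, "hand": 0.6}, {"dx": 0, "dy": 0, "dz": -0.352, "rx": 0, "ry": 0, "rz": 0, "hand": 0.6}, {"dx": 0, "dy": 0, "dz": -0.352, "rx": 0, "ry": 0, "rz": 0, "hand": 0.6}, {"dx": 0, "dy": 0, "dz": -0.352, "rx": 0, "ry": 0, "rz": 0, "hand": 0.6}, {"dx": 0, "dy": 0, "dz": -0.352, "rx": 0, "ry": 0, "rz": 0, "hand": -1}, {"dx": 0, "dy": 0, "dz": -0.352, "rx": 0, "ry": 0, "rz": 0, "hand": -1}, {"dx": 0, "dy": 0, "dz": -0.352, "rx": 0, "ry": 0, "rz": 0, "hand": -1}, {"dx": 0, "dy": 0, "dz": -0.352, "rx": 0, "ry": 0, "rz": 0, "hand": -1}, {"dx": 0, "dy": 0, "dz": -0.352, "rx": 0, "ry": 0, "rz": 0, "hand": -1}, {"dx": 0, "dy": 0, "dz": -0.352, "rx": 0, "ry": 0, "rz": 0, "hand": -1}, {"dx": 0, "dy": 0, "dz": -0.352, "rx": 0, "ry": 0, "rz": 0, "hand": -1}]'

```text
clock: 5.35
tool_pos: [0.5191, 0.333, 0.0437]
tcp_rot: [0.736, 0.677, 0.0, -0.0]
ft_force: [0.2, -0.7, 0.3]
width: 0.0001
grip_force: 0.0
```

Run:
```python
from h import *
c=snap('scene','s2'); d=snap('top','t2'); e=snap('wrist','w4')
a=cv2.imread('pics/s2.png')[110:210,190:310]; b=cv2.imread('pics/t2.png')[170:270,165:285]; f=cv2.resize(cv2.imread('pics/w4.png'),(480,300))
r=lambda x:cv2.resize(x,(390,300),interpolation=cv2.INTER_CUBIC)
cv2.imwrite('pics/m1.png',np.vstack([np.hstack([r(a),r(b)]),np.hstack([f,np.zeros((300,300,3),np.uint8)])]))
```

```text
(no output)
```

View pics/m1.png

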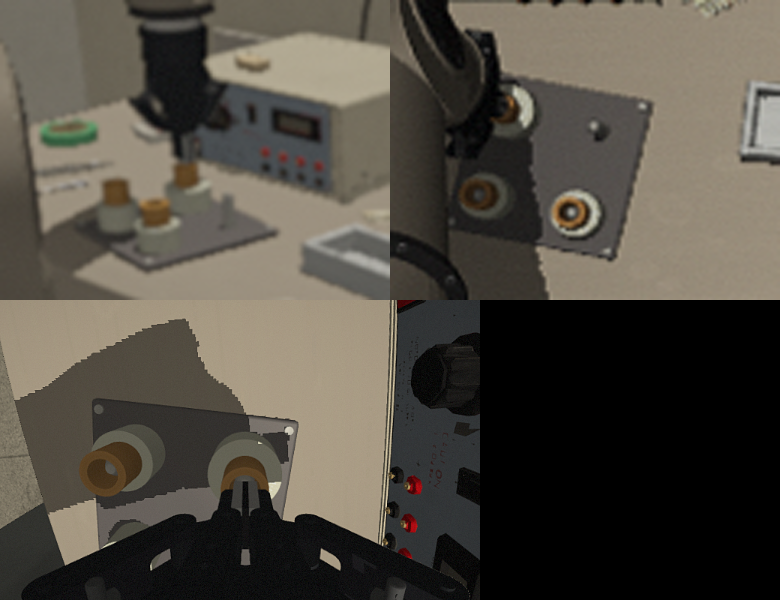

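Run:
```python
from h import *
np.set_printoptions(precision=1,suppress=True)
p=arm.get_state()['tool_pos']
for z in [0,.01,.02,.03,.04]:
    q=p+[0,0,z]; print(z,w2p('s2',q),(w2p('s2',q)-[190,110])*[390/120,3],w2p('w4',q),w2p('w4',q)*.75+[0,300],(w2p('t2',q)-[165,170])*[3.25,3])
r=lambda x:cv2.resize(x,None,fx=8,fy=8,interpolation=cv2.INTER_CUBIC)
a=cv2.imread('pics/s2.png')[140:190,220:270]; b=cv2.imread('pics/w4.png')[210:310,270:370]
cv2.imwrite('pics/m2.png',np.hstack([r(a),cv2.resize(b,(400,400),interpolation=cv2.INTER_CUBIC)]))
```

```text
0 [[247.7 170. ]] [[187.5 179.9]] [[327.3 240.1]] [[245.5 480.1]] [[113.5 108.1]]
0.01 [[247.5 167.5]] [[186.8 172.5]] [[327.3 247.3]] [[245.5 485.5]] [[110.7 106.8]]
0.02 [[247.3 165. ]] [[186.1 165.1]] [[327.4 255.3]] [[245.5 491.5]] [[107.8 105.6]]
0.03 [[247.  162.5]] [[185.4 157.6]] [[327.4 264.3]] [[245.6 498.3]] [[104.8 104.3]]
0.04 [[246.8 160. ]] [[184.7 150. ]] [[327.5 274.6]] [[245.6 505.9]] [[101.8 103. ]]
```

View pics/m2.png

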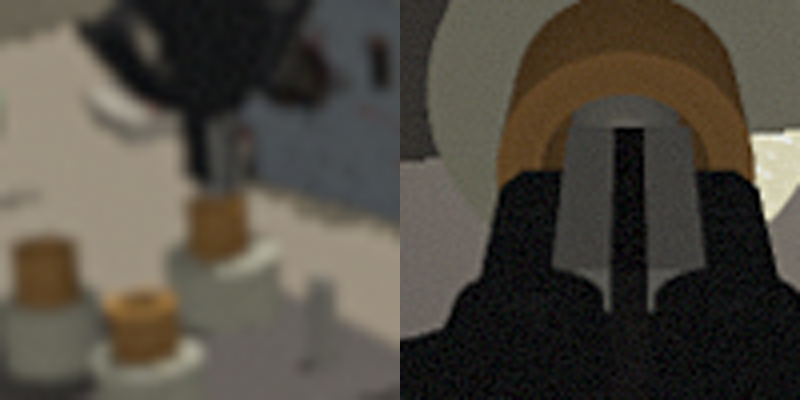

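The fingers shut on nothing. Both the scene and wrist crops show the shut tips just above the core top, about 25 mm higher than the reported TCP suggests. I'll open, go 20 mm lower (still clear of the plate) and close. The width will tell me: 30 mm means the core, 54 mm means the body.

Request:
move_arm --moves '[{"dx": 0, "dy": 0, "dz": 0, "rx": 0, "ry": 0, "rz": 0, "hand": 0.8}, {"dx": 0, "dy": 0, "dz": 0, "rx": 0, "ry": 0, "rz": 0, "hand": 0.8}, {"dx": 0, "dy": 0, "dz": 0, "rx": 0, "ry": 0, "rz": 0, "hand": 0.8}, {"dx": 0, "dy": 0, "dz": 0, "rx": 0, "ry": 0, "rz": 0, "hand": 0.8}, {"dx": 0, "dy": 0, "dz": 0, "rx": 0, "ry": 0, "rz": 0, "hand": 0.8}, {"dx": 0, "dy": 0, "dz": 0, "rx": 0, "ry": 0, "rz": 0, "hand": 0.8}, {"dx": 0, "dy": 0, "dz": 0, "rx": 0, "ry": 0, "rz": 0, "hand": 0.8}, {"dx": 0, "dy": 0, "dz": -0.05, "rx": 0, "ry": 0, "rz": 0, "hand": 0.8}, {"dx": 0, "dy": 0, "dz": -0.1, "rx": 0, "ry": 0, "rz": 0, "hand": 0.8}, {"dx": 0, "dy": 0, "dz": -0.1, "rx": 0, "ry": 0, "rz": 0, "hand": 0.8}, {"dx": 0, "dy": 0, "dz": -0.1, "rx": 0, "ry": 0, "rz": 0, "hand": 0.8}]'

```text
clock: 6.42
tool_pos: [0.5185, 0.3324, 0.0224]
tcp_rot: [0.736, 0.677, -0.001, -0.0]
ft_force: [0.2, -0.1, -0.2]
width: 0.0771
grip_force: 0.0
```

Request:
move_arm --moves '[{"dx": 0, "dy": 0, "dz": 0, "rx": 0, "ry": 0, "rz": 0, "hand": -1}, {"dx": 0, "dy": 0, "dz": 0, "rx": 0, "ry": 0, "rz": 0, "hand": -1}, {"dx": 0, "dy": 0, "dz": 0, "rx": 0, "ry": 0, "rz": 0, "hand": -1}, {"dx": 0, "dy": 0, "dz": 0, "rx": 0, "ry": 0, "rz": 0, "hand": -1}, {"dx": 0, "dy": 0, "dz": 0, "rx": 0, "ry": 0, "rz": 0, "hand": -1}, {"dx": 0, "dy": 0, "dz": 0, "rx": 0, "ry": 0, "rz": 0, "hand": -1}, {"dx": 0, "dy": 0, "dz": 0, "rx": 0, "ry": 0, "rz": 0, "hand": -1}, {"dx": 0, "dy": 0, "dz": 0, "rx": 0, "ry": 0, "rz": 0, "hand": -1}]'

```text
clock: 7.08
tool_pos: [0.5193, 0.3331, 0.0241]
tcp_rot: [0.736, 0.677, 0.0, -0.0]
ft_force: [-0.9, -0.8, 6.1]
width: 0.0285
grip_force: 58.9
```

Run:
```python
from h import *
c=snap('scene','s3'); e=snap('wrist','w5'); s=arm.get_state(); print(s['tool_pos'],s['width'],s['grip_force'],s['ft_force'])
r=lambda x:cv2.resize(x,(400,400),interpolation=cv2.INTER_CUBIC)
cv2.imwrite('pics/m3.png',np.hstack([r(cv2.imread('pics/s3.png')[140:190,220:270]),r(cv2.imread('pics/w5.png')[180:320,250:390])]))
```

```text
[0.51929883 0.33311332 0.02408015] 0.028515147708166644 58.924963149474934 [-1.42473329 -0.52535834  6.33640222]
```

The width is 28.5 mm with a firm grip, so it has the core. Lifting.

Request:
move_arm --moves '[{"dx": 0, "dy": 0, "dz": 0.1, "rx": 0, "ry": 0, "rz": 0, "hand": -1}, {"dx": 0, "dy": 0, "dz": 0.2, "rx": 0, "ry": 0, "rz": 0, "hand": -1}, {"dx": 0, "dy": 0, "dz": 0.3, "rx": 0, "ry": 0, "rz": 0, "hand": -1}, {"dx": 0, "dy": 0, "dz": 0.43, "rx": 0, "ry": 0, "rz": 0, "hand": -1}, {"dx": 0, "dy": 0, "dz": 0.43, "rx": 0, "ry": 0, "rz": 0, "hand": -1}, {"dx": 0, "dy": 0, "dz": 0.43, "rx": 0, "ry": 0, "rz": 0, "hand": -1}]'

```text
clock: 7.68
tool_pos: [0.5197, 0.3335, 0.1109]
tcp_rot: [0.736, 0.677, 0.001, -0.0]
ft_force: [-0.1, 0.2, -2.1]
width: 0.0286
grip_force: 59.9
```

Run:
```python
from h import *
c=snap('scene','s4'); e=snap('wrist','w6'); s=arm.get_state(); print(s['tool_pos'],s['width'],s['grip_force'],s['ft_force'])
r=lambda x:cv2.resize(x,(390,300),interpolation=cv2.INTER_CUBIC)
cv2.imwrite('pics/m4.png',np.hstack([r(cv2.imread('pics/s4.png')[110:210,190:310]),r(cv2.imread('pics/w6.png'))]))
```

```text
[0.51864837 0.33288196 0.10901669] 0.02840383052989923 59.86232013674453 [-0.4942357  -0.64242084 -1.09114541]
```

View pics/m4.png

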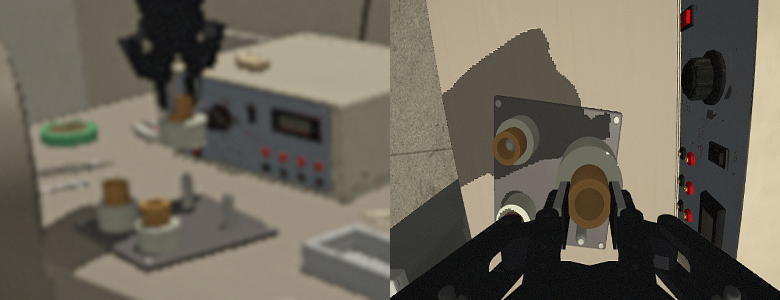

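The bobbin is off its post and upright in the grip. Next I carry it to the channel.

Request:
move_arm --moves '[{"dx": -0.03, "dy": -0.5, "dz": 0, "rx": 0, "ry": 0, "rz": 0, "hand": -1}, {"dx": -0.06, "dy": -1, "dz": 0, "rx": 0, "ry": 0, "rz": 0, "hand": -1}, {"dx": -0.06, "dy": -1, "dz": 0, "rx": 0, "ry": 0, "rz": 0, "hand": -1}, {"dx": -0.06, "dy": -1, "dz": 0, "rx": 0, "ry": 0, "rz": 0, "hand": -1}, {"dx": -0.06, "dy": -1, "dz": 0, "rx": 0, "ry": 0, "rz": 0, "hand": -1}, {"dx": -0.06, "dy": -1, "dz": 0, "rx": 0, "ry": 0, "rz": 0, "hand": -1}, {"dx": -0.06, "dy": -1, "dz": 0, "rx": 0, "ry": 0, "rz": 0, "hand": -1}]'

```text
clock: 8.37
tool_pos: [0.5066, 0.1307, 0.1089]
tcp_rot: [0.737, 0.676, -0.001, -0.0]
ft_force: [0.1, 1.4, 0.1]
width: 0.0278
grip_force: 59.9
```

Request:
move_arm --moves '[{"dx": -0.035, "dy": -0.5, "dz": 0, "rx": 0, "ry": 0, "rz": 0, "hand": -1}, {"dx": -0.069, "dy": -1, "dz": 0, "rx": 0, "ry": 0, "rz": 0, "hand": -1}, {"dx": -0.069, "dy": -1, "dz": 0, "rx": 0, "ry": 0, "rz": 0, "hand": -1}, {"dx": -0.069, "dy": -1, "dz": 0, "rx": 0, "ry": 0, "rz": 0, "hand": -1}, {"dx": -0.069, "dy": -1, "dz": 0, "rx": 0, "ry": 0, "rz": 0, "hand": -1}, {"dx": -0.069, "dy": -1, "dz": 0, "rx": 0, "ry": 0, "rz": 0, "hand": -1}, {"dx": -0.069, "dy": -1, "dz": 0, "rx": 0, "ry": 0, "rz": 0, "hand": -1}]'

```text
clock: 8.95
tool_pos: [0.4932, -0.0681, 0.109]
tcp_rot: [0.737, 0.676, -0.0, -0.0]
ft_force: [-0.0, 0.8, -1.9]
width: 0.0282
grip_force: 59.9
```

Request:
move_arm --moves '[{"dx": 0, "dy": -0.145, "dz": 0, "rx": 0, "ry": 0, "rz": 0, "hand": -1}, {"dx": 0, "dy": -0.145, "dz": 0, "rx": 0, "ry": 0, "rz": 0, "hand": -1}, {"dx": 0, "dy": -0.145, "dz": 0, "rx": 0, "ry": 0, "rz": 0, "hand": -1}, {"dx": 0, "dy": -0.145, "dz": 0, "rx": 0, "ry": 0, "rz": 0, "hand": -1}, {"dx": 0, "dy": -0.145, "dz": 0, "rx": 0, "ry": 0, "rz": 0, "hand": -1}]'

```text
clock: 9.37
tool_pos: [0.4935, -0.0944, 0.1092]
tcp_rot: [0.735, 0.678, -0.0, -0.0]
ft_force: [0.7, 0.5, -1.0]
width: 0.0282
grip_force: 59.9
```

Run:
```python
from h import *
e=snap('wrist','w7'); s=arm.get_state(); print(s['clock'],s['tool_pos'],s['width'],s['grip_force'],s['ft_force'])
cv2.imwrite('pics/w7c.png',cv2.resize(cv2.imread('pics/w7.png')[60:360,200:440],None,fx=2,fy=2,interpolation=cv2.INTER_CUBIC))
```

```text
9.4167 [ 0.49349758 -0.09460194  0.1092703 ] 0.028345531539465625 59.85453304485418 [-0.10052245 -0.0070473  -1.07023727]
```

View pics/w7c.png

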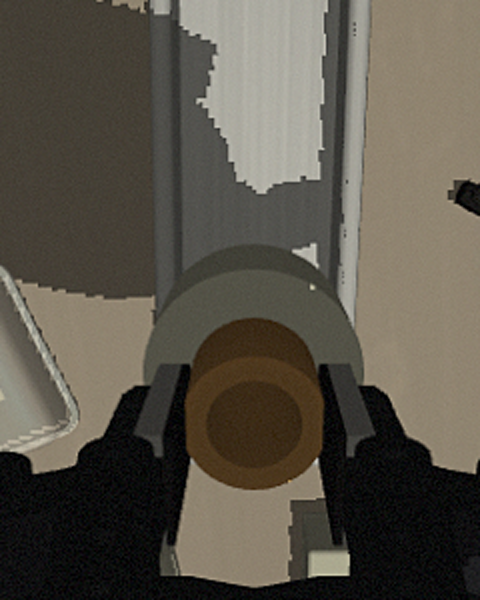

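Run:
```python
from h import *
np.set_printoptions(precision=4,suppress=True)
w=lambda L,z:p2w('w7',np.array(L)/2+[200,60],z)[:,:2]
for v,l,r in [(20,150,367),(290,154,357)]:
    p=w([(l,v),(r,v)],.036); m=p.mean(0); print(p,m,'model x',.490+.0833*(m[1]+.135))
print('core top',w([(187,422),(323,422)],.152),'body bottom far',w([(253,244)],.096))
```

```text
[[ 0.4656  0.0024]
 [ 0.5389 -0.0033]] [ 0.5023 -0.0005] model x 0.5012058434309526
[[ 0.4563 -0.092 ]
 [ 0.5316 -0.0979]] [ 0.4939 -0.095 ] model x 0.4933349250187058
core top [[ 0.4798 -0.0903]
 [ 0.5077 -0.0925]] body bottom far [[ 0.4953 -0.0655]]
```

Request:
move_arm --moves '[{"dx": 0, "dy": 0, "dz": -0.15, "rx": 0, "ry": 0, "rz": 0, "hand": -1}, {"dx": 0, "dy": 0, "dz": -0.3, "rx": 0, "ry": 0, "rz": 0, "hand": -1}, {"dx": 0, "dy": 0, "dz": -0.38, "rx": 0, "ry": 0, "rz": 0, "hand": -1}, {"dx": 0, "dy": 0, "dz": -0.42, "rx": 0, "ry": 0, "rz": 0, "hand": -1}, {"dx": 0, "dy": 0, "dz": -0.43, "rx": 0, "ry": 0, "rz": 0, "hand": -1}, {"dx": 0, "dy": 0, "dz": -0.435, "rx": 0, "ry": 0, "rz": 0, "hand": -1}, {"dx": 0, "dy": 0, "dz": -0.435, "rx": 0, "ry": 0, "rz": 0, "hand": -1}, {"dx": 0, "dy": 0, "dz": -0.435, "rx": 0, "ry": 0, "rz": 0, "hand": -1}]'

```text
clock: 10.08
tool_pos: [0.494, -0.0959, 0.0235]
tcp_rot: [0.736, 0.677, 0.001, 0.0]
ft_force: [-0.3, -0.5, -0.6]
width: 0.0282
grip_force: 59.8
```

Request:
move_arm --moves '[{"dx": 0, "dy": 0, "dz": -0.005, "rx": 0, "ry": 0, "rz": 0, "hand": -1}, {"dx": 0, "dy": 0, "dz": -0.005, "rx": 0, "ry": 0, "rz": 0, "hand": -1}, {"dx": 0, "dy": 0, "dz": -0.01, "rx": 0, "ry": 0, "rz": 0, "hand": -1}, {"dx": 0, "dy": 0, "dz": -0.01, "rx": 0, "ry": 0, "rz": 0, "hand": -1}]'

```text
clock: 10.42
tool_pos: [0.4933, -0.096, 0.0206]
tcp_rot: [0.736, 0.677, 0.0, 0.0]
ft_force: [0.7, 0.1, -0.7]
width: 0.0284
grip_force: 59.8
```

Request:
move_arm --moves '[{"dx": -0.001, "dy": -0.01, "dz": 0, "rx": 0, "ry": 0, "rz": 0, "hand": -1}, {"dx": -0.002, "dy": -0.02, "dz": 0, "rx": 0, "ry": 0, "rz": 0, "hand": -1}, {"dx": -0.003, "dy": -0.03, "dz": 0, "rx": 0, "ry": 0, "rz": 0, "hand": -1}, {"dx": -0.004, "dy": -0.04, "dz": 0, "rx": 0, "ry": 0, "rz": 0, "hand": -1}, {"dx": -0.004, "dy": -0.05, "dz": 0, "rx": 0, "ry": 0, "rz": 0, "hand": -1}, {"dx": -0.004, "dy": -0.05, "dz": 0, "rx": 0, "ry": 0, "rz": 0, "hand": -1}, {"dx": -0.004, "dy": -0.05, "dz": 0, "rx": 0, "ry": 0, "rz": 0, "hand": -1}]'

```text
clock: 11.0
tool_pos: [0.4925, -0.1063, 0.0205]
tcp_rot: [0.736, 0.677, -0.0, -0.0]
ft_force: [0.1, -0.1, -2.5]
width: 0.0288
grip_force: 59.8
```

Request:
move_arm --moves '[{"dx": 0, "dy": -0.005, "dz": 0, "rx": 0, "ry": 0, "rz": 0, "hand": -1}, {"dx": 0, "dy": -0.01, "dz": 0, "rx": 0, "ry": 0, "rz": 0, "hand": -1}, {"dx": 0, "dy": -0.01, "dz": 0, "rx": 0, "ry": 0, "rz": 0, "hand": -1}]'

```text
clock: 11.25
tool_pos: [0.4925, -0.1082, 0.0205]
tcp_rot: [0.736, 0.677, -0.0, 0.0]
ft_force: [0.1, -0.7, -0.3]
width: 0.0285
grip_force: 59.8
```

Request:
move_arm --moves '[{"dx": 0, "dy": -0.005, "dz": 0, "rx": 0, "ry": 0, "rz": 0, "hand": -1}, {"dx": 0, "dy": -0.01, "dz": 0, "rx": 0, "ry": 0, "rz": 0, "hand": -1}, {"dx": 0, "dy": -0.01, "dz": 0, "rx": 0, "ry": 0, "rz": 0, "hand": -1}]'

```text
clock: 11.5
tool_pos: [0.4925, -0.1103, 0.0205]
tcp_rot: [0.736, 0.677, -0.0, 0.0]
ft_force: [-0.0, -0.4, -1.6]
width: 0.0287
grip_force: 59.8
```

Request:
move_arm --moves '[{"dx": 0, "dy": -0.005, "dz": 0, "rx": 0, "ry": 0, "rz": 0, "hand": -1}, {"dx": 0, "dy": -0.01, "dz": 0, "rx": 0, "ry": 0, "rz": 0, "hand": -1}, {"dx": 0, "dy": -0.01, "dz": 0, "rx": 0, "ry": 0, "rz": 0, "hand": -1}]'

```text
clock: 11.75
tool_pos: [0.4925, -0.1109, 0.0205]
tcp_rot: [0.735, 0.678, 0.0, -0.001]
ft_force: [-0.4, 7.3, 2.1]
width: 0.0282
grip_force: 60.2
```

Request:
move_arm --moves '[{"dx": 0, "dy": -0.005, "dz": 0, "rx": 0, "ry": 0, "rz": 0, "hand": -1}, {"dx": 0, "dy": -0.01, "dz": 0, "rx": 0, "ry": 0, "rz": 0, "hand": -1}, {"dx": 0, "dy": -0.01, "dz": 0, "rx": 0, "ry": 0, "rz": 0, "hand": -1}]'

```text
clock: 12.0
tool_pos: [0.4926, -0.1113, 0.0206]
tcp_rot: [0.735, 0.678, 0.001, -0.002]
ft_force: [-1.2, 16.6, 8.0]
width: 0.0284
grip_force: 60.8
```

Request:
move_arm --moves '[{"dx": 0, "dy": 0.012, "dz": -0.003, "rx": 0, "ry": 0, "rz": 0, "hand": -1}, {"dx": 0, "dy": 0.012, "dz": -0.003, "rx": 0, "ry": 0, "rz": 0, "hand": -1}, {"dx": 0, "dy": 0.012, "dz": -0.003, "rx": 0, "ry": 0, "rz": 0, "hand": -1}, {"dx": 0, "dy": 0.012, "dz": -0.003, "rx": 0, "ry": 0, "rz": 0, "hand": 0.5}, {"dx": 0, "dy": 0.012, "dz": -0.003, "rx": 0, "ry": 0, "rz": 0, "hand": 0.5}, {"dx": 0, "dy": 0.012, "dz": -0.003, "rx": 0, "ry": 0, "rz": 0, "hand": 0.5}, {"dx": 0, "dy": 0.012, "dz": -0.003, "rx": 0, "ry": 0, "rz": 0, "hand": 0.5}, {"dx": 0, "dy": 0.012, "dz": 0.1, "rx": 0, "ry": 0, "rz": 0, "hand": 0.5}, {"dx": 0, "dy": 0.012, "dz": 0.3, "rx": 0, "ry": 0, "rz": 0, "hand": 0.5}, {"dx": 0, "dy": 0.012, "dz": 0.5, "rx": 0, "ry": 0, "rz": 0, "hand": 0.5}, {"dx": 0, "dy": 0.012, "dz": 0.5, "rx": 0, "ry": 0, "rz": 0, "hand": 0.5}, {"dx": 0, "dy": 0.012, "dz": 0.5, "rx": 0, "ry": 0, "rz": 0, "hand": 0.5}]'

```text
clock: 13.0
tool_pos: [0.4939, -0.1116, 0.1224]
tcp_rot: [0.736, 0.677, 0.002, 0.001]
ft_force: [0.3, 0.8, -0.9]
width: 0.0643
grip_force: 0.0
```

Request:
move_arm --moves '[{"dx": -0.2, "dy": 0.94, "dz": 0, "rx": 0, "ry": 0, "rz": 0, "hand": 0.6}, {"dx": -0.2, "dy": 0.94, "dz": 0, "rx": 0, "ry": 0, "rz": 0, "hand": 0.6}, {"dx": -0.2, "dy": 0.94, "dz": 0, "rx": 0, "ry": 0, "rz": 0, "hand": 0.6}, {"dx": -0.2, "dy": 0.94, "dz": 0, "rx": 0, "ry": 0, "rz": 0, "hand": 0.6}, {"dx": -0.2, "dy": 0.94, "dz": 0, "rx": 0, "ry": 0, "rz": 0, "hand": 0.6}, {"dx": -0.2, "dy": 0.94, "dz": 0, "rx": 0, "ry": 0, "rz": 0, "hand": 0.6}]'

```text
clock: 13.5
tool_pos: [0.4508, 0.0813, 0.1195]
tcp_rot: [0.734, 0.68, -0.001, -0.001]
ft_force: [0.4, -0.0, 0.2]
width: 0.068
grip_force: 0.0
```

Request:
move_arm --moves '[{"dx": -0.195, "dy": 0.935, "dz": 0, "rx": 0, "ry": 0, "rz": 0, "hand": 0.6}, {"dx": -0.195, "dy": 0.935, "dz": 0, "rx": 0, "ry": 0, "rz": 0, "hand": 0.6}, {"dx": -0.195, "dy": 0.935, "dz": 0, "rx": 0, "ry": 0, "rz": 0, "hand": 0.6}, {"dx": -0.195, "dy": 0.935, "dz": 0, "rx": 0, "ry": 0, "rz": 0, "hand": 0.6}, {"dx": -0.195, "dy": 0.935, "dz": 0, "rx": 0, "ry": 0, "rz": 0, "hand": 0.6}, {"dx": -0.195, "dy": 0.935, "dz": 0, "rx": 0, "ry": 0, "rz": 0, "hand": 0.6}, {"dx": -0.195, "dy": 0.935, "dz": 0, "rx": 0, "ry": 0, "rz": 0, "hand": 0.6}, {"dx": -0.195, "dy": 0.935, "dz": 0, "rx": 0, "ry": 0, "rz": 0, "hand": 0.6}]'

```text
clock: 14.17
tool_pos: [0.4134, 0.2621, 0.1197]
tcp_rot: [0.736, 0.677, -0.001, 0.0]
ft_force: [0.6, -0.5, -0.3]
width: 0.0683
grip_force: 0.0
```

Request:
move_arm --moves '[{"dx": 0, "dy": 0, "dz": -0.2, "rx": 0, "ry": 0, "rz": 0, "hand": 0.6}, {"dx": 0, "dy": 0, "dz": -0.35, "rx": 0, "ry": 0, "rz": 0, "hand": 0.6}, {"dx": 0, "dy": 0, "dz": -0.47, "rx": 0, "ry": 0, "rz": 0, "hand": 0.6}, {"dx": 0, "dy": 0, "dz": -0.47, "rx": 0, "ry": 0, "rz": 0, "hand": 0.6}, {"dx": 0, "dy": 0, "dz": -0.47, "rx": 0, "ry": 0, "rz": 0, "hand": 0.6}, {"dx": 0, "dy": 0, "dz": -0.47, "rx": 0, "ry": 0, "rz": 0, "hand": -1}, {"dx": 0, "dy": 0, "dz": -0.47, "rx": 0, "ry": 0, "rz": 0, "hand": -1}, {"dx": 0, "dy": 0, "dz": -0.47, "rx": 0, "ry": 0, "rz": 0, "hand": -1}, {"dx": 0, "dy": 0, "dz": -0.47, "rx": 0, "ry": 0, "rz": 0, "hand": -1}, {"dx": 0, "dy": 0, "dz": -0.47, "rx": 0, "ry": 0, "rz": 0, "hand": -1}, {"dx": 0, "dy": 0, "dz": -0.47, "rx": 0, "ry": 0, "rz": 0, "hand": -1}, {"dx": 0, "dy": 0, "dz": -0.47, "rx": 0, "ry": 0, "rz": 0, "hand": -1}]'

```text
clock: 15.17
tool_pos: [0.4141, 0.2641, 0.028]
tcp_rot: [0.736, 0.677, 0.001, -0.0]
ft_force: [-3.2, -1.2, 16.0]
width: 0.0286
grip_force: 58.0
```

Request:
move_arm --moves '[{"dx": 0, "dy": 0, "dz": 0.02, "rx": 0, "ry": 0, "rz": 0, "hand": -1}, {"dx": 0, "dy": 0, "dz": 0.1, "rx": 0, "ry": 0, "rz": 0, "hand": -1}, {"dx": 0, "dy": 0, "dz": 0.2, "rx": 0, "ry": 0, "rz": 0, "hand": -1}, {"dx": 0, "dy": 0, "dz": 0.3, "rx": 0, "ry": 0, "rz": 0, "hand": -1}, {"dx": 0, "dy": 0, "dz": 0.42, "rx": 0, "ry": 0, "rz": 0, "hand": -1}, {"dx": 0, "dy": 0, "dz": 0.42, "rx": 0, "ry": 0, "rz": 0, "hand": -1}, {"dx": 0, "dy": 0, "dz": 0.42, "rx": 0, "ry": 0, "rz": 0, "hand": -1}]'

```text
clock: 15.75
tool_pos: [0.4141, 0.2641, 0.112]
tcp_rot: [0.736, 0.677, 0.002, -0.0]
ft_force: [0.1, -0.0, -1.5]
width: 0.028
grip_force: 59.4
```

Request:
move_arm --moves '[{"dx": 0.1, "dy": -0.38, "dz": 0, "rx": 0, "ry": 0, "rz": 0, "hand": -1}, {"dx": 0.21, "dy": -0.78, "dz": 0, "rx": 0, "ry": 0, "rz": 0, "hand": -1}, {"dx": 0.21, "dy": -0.78, "dz": 0, "rx": 0, "ry": 0, "rz": 0, "hand": -1}, {"dx": 0.21, "dy": -0.78, "dz": 0, "rx": 0, "ry": 0, "rz": 0, "hand": -1}, {"dx": 0.21, "dy": -0.78, "dz": 0, "rx": 0, "ry": 0, "rz": 0, "hand": -1}]'

```text
clock: 16.17
tool_pos: [0.4562, 0.1005, 0.1102]
tcp_rot: [0.738, 0.675, -0.001, 0.001]
ft_force: [-0.2, -0.6, -1.9]
width: 0.0284
grip_force: 59.4
```

Request:
move_arm --moves '[{"dx": 0.1, "dy": -0.38, "dz": 0, "rx": 0, "ry": 0, "rz": 0, "hand": -1}, {"dx": 0.21, "dy": -0.78, "dz": 0, "rx": 0, "ry": 0, "rz": 0, "hand": -1}, {"dx": 0.21, "dy": -0.78, "dz": 0, "rx": 0, "ry": 0, "rz": 0, "hand": -1}, {"dx": 0.21, "dy": -0.78, "dz": 0, "rx": 0, "ry": 0, "rz": 0, "hand": -1}, {"dx": 0.21, "dy": -0.78, "dz": 0, "rx": 0, "ry": 0, "rz": 0, "hand": -1}, {"dx": 0.21, "dy": -0.78, "dz": 0, "rx": 0, "ry": 0, "rz": 0, "hand": -1}, {"dx": 0.21, "dy": -0.78, "dz": 0, "rx": 0, "ry": 0, "rz": 0, "hand": -1}]'

```text
clock: 16.75
tool_pos: [0.4969, -0.0485, 0.1099]
tcp_rot: [0.736, 0.677, -0.0, -0.0]
ft_force: [-0.0, 0.2, -0.5]
width: 0.0283
grip_force: 59.5
```

Run:
```python
from h import *
e=snap('wrist','w8'); f=snap('scene','s8'); s=arm.get_state(); print(s['clock'],s['tool_pos'],s['width'],s['grip_force'],s['ft_force'])
```

```text
16.85 [ 0.49711502 -0.04744178  0.11010787] 0.027945821060435205 59.47993555558722 [ 0.61022207  0.58097359 -1.73863315]
```

Request:
move_arm --moves '[{"dx": 0.003, "dy": 0, "dz": -0.15, "rx": 0, "ry": 0, "rz": 0, "hand": -1}, {"dx": 0.003, "dy": 0, "dz": -0.3, "rx": 0, "ry": 0, "rz": 0, "hand": -1}, {"dx": 0.003, "dy": 0, "dz": -0.37, "rx": 0, "ry": 0, "rz": 0, "hand": -1}, {"dx": 0.003, "dy": 0, "dz": -0.4, "rx": 0, "ry": 0, "rz": 0, "hand": -1}, {"dx": 0.003, "dy": 0, "dz": -0.41, "rx": 0, "ry": 0, "rz": 0, "hand": -1}, {"dx": 0.003, "dy": 0, "dz": -0.415, "rx": 0, "ry": 0, "rz": 0, "hand": -1}, {"dx": 0.003, "dy": 0, "dz": -0.415, "rx": 0, "ry": 0, "rz": 0, "hand": -1}, {"dx": 0.003, "dy": 0, "dz": -0.415, "rx": 0, "ry": 0, "rz": 0, "hand": -1}]'

```text
clock: 17.52
tool_pos: [0.4988, -0.0484, 0.0284]
tcp_rot: [0.736, 0.677, 0.001, 0.0]
ft_force: [-0.0, 0.5, -0.6]
width: 0.0281
grip_force: 59.5
```

Request:
move_arm --moves '[{"dx": 0, "dy": 0, "dz": -0.005, "rx": 0, "ry": 0, "rz": 0, "hand": -1}, {"dx": 0, "dy": 0, "dz": -0.01, "rx": 0, "ry": 0, "rz": 0, "hand": -1}, {"dx": 0, "dy": 0, "dz": -0.015, "rx": 0, "ry": 0, "rz": 0, "hand": -1}, {"dx": 0, "dy": 0, "dz": -0.015, "rx": 0, "ry": 0, "rz": 0, "hand": -1}]'

```text
clock: 17.85
tool_pos: [0.4981, -0.0487, 0.0245]
tcp_rot: [0.736, 0.677, 0.0, -0.0]
ft_force: [-1.7, 0.3, -1.8]
width: 0.0282
grip_force: 59.5
```

Request:
move_arm --moves '[{"dx": -0.001, "dy": -0.015, "dz": 0, "rx": 0, "ry": 0, "rz": 0, "hand": -1}, {"dx": -0.002, "dy": -0.03, "dz": 0, "rx": 0, "ry": 0, "rz": 0, "hand": -1}, {"dx": -0.003, "dy": -0.04, "dz": 0, "rx": 0, "ry": 0, "rz": 0, "hand": -1}, {"dx": -0.004, "dy": -0.05, "dz": 0, "rx": 0, "ry": 0, "rz": 0, "hand": -1}, {"dx": -0.004, "dy": -0.05, "dz": 0, "rx": 0, "ry": 0, "rz": 0, "hand": -1}, {"dx": -0.004, "dy": -0.05, "dz": 0, "rx": 0, "ry": 0, "rz": 0, "hand": -1}]'

```text
clock: 18.35
tool_pos: [0.4973, -0.0588, 0.0245]
tcp_rot: [0.736, 0.677, -0.0, -0.0]
ft_force: [0.3, -0.5, -1.1]
width: 0.0281
grip_force: 59.6
```

Request:
move_arm --moves '[{"dx": 0, "dy": -0.005, "dz": 0, "rx": 0, "ry": 0, "rz": 0, "hand": -1}, {"dx": 0, "dy": -0.01, "dz": 0, "rx": 0, "ry": 0, "rz": 0, "hand": -1}, {"dx": 0, "dy": -0.01, "dz": 0, "rx": 0, "ry": 0, "rz": 0, "hand": -1}]'

```text
clock: 18.6
tool_pos: [0.4974, -0.06, 0.0246]
tcp_rot: [0.736, 0.677, 0.0, -0.0]
ft_force: [-0.2, 5.5, 1.8]
width: 0.0278
grip_force: 59.8
```

Request:
move_arm --moves '[{"dx": 0, "dy": -0.005, "dz": 0, "rx": 0, "ry": 0, "rz": 0, "hand": -1}, {"dx": 0, "dy": -0.01, "dz": 0, "rx": 0, "ry": 0, "rz": 0, "hand": -1}, {"dx": 0, "dy": -0.01, "dz": 0, "rx": 0, "ry": 0, "rz": 0, "hand": -1}]'

```text
clock: 18.85
tool_pos: [0.4975, -0.0607, 0.0247]
tcp_rot: [0.735, 0.678, 0.001, -0.001]
ft_force: [-1.1, 13.3, 7.1]
width: 0.0282
grip_force: 60.5
```

Request:
move_arm --moves '[{"dx": 0, "dy": 0.01, "dz": -0.003, "rx": 0, "ry": 0, "rz": 0, "hand": -1}, {"dx": 0, "dy": 0.01, "dz": -0.005, "rx": 0, "ry": 0, "rz": 0, "hand": -1}, {"dx": 0, "dy": 0.01, "dz": -0.005, "rx": 0, "ry": 0, "rz": 0, "hand": -1}, {"dx": 0, "dy": 0.01, "dz": -0.005, "rx": 0, "ry": 0, "rz": 0, "hand": 0.5}, {"dx": 0, "dy": 0.01, "dz": -0.005, "rx": 0, "ry": 0, "rz": 0, "hand": 0.5}, {"dx": 0, "dy": 0.01, "dz": -0.005, "rx": 0, "ry": 0, "rz": 0, "hand": 0.5}, {"dx": 0, "dy": 0.01, "dz": -0.005, "rx": 0, "ry": 0, "rz": 0, "hand": 0.5}, {"dx": 0, "dy": 0.01, "dz": 0.1, "rx": 0, "ry": 0, "rz": 0, "hand": 0.5}, {"dx": 0, "dy": 0.01, "dz": 0.3, "rx": 0, "ry": 0, "rz": 0, "hand": 0.5}, {"dx": 0, "dy": 0.01, "dz": 0.48, "rx": 0, "ry": 0, "rz": 0, "hand": 0.5}, {"dx": 0, "dy": 0.01, "dz": 0.48, "rx": 0, "ry": 0, "rz": 0, "hand": 0.5}, {"dx": 0, "dy": 0.01, "dz": 0.48, "rx": 0, "ry": 0, "rz": 0, "hand": 0.5}]'

```text
clock: 19.85
tool_pos: [0.4986, -0.0605, 0.1222]
tcp_rot: [0.736, 0.677, 0.002, 0.001]
ft_force: [0.1, 0.0, -0.9]
width: 0.0645
grip_force: 0.0
```

Request:
move_arm --moves '[{"dx": -0.16, "dy": 1, "dz": 0, "rx": 0, "ry": 0, "rz": 0, "hand": 0.6}, {"dx": -0.16, "dy": 1, "dz": 0, "rx": 0, "ry": 0, "rz": 0, "hand": 0.6}, {"dx": -0.16, "dy": 1, "dz": 0, "rx": 0, "ry": 0, "rz": 0, "hand": 0.6}, {"dx": -0.16, "dy": 1, "dz": 0, "rx": 0, "ry": 0, "rz": 0, "hand": 0.6}, {"dx": -0.16, "dy": 1, "dz": 0, "rx": 0, "ry": 0, "rz": 0, "hand": 0.6}, {"dx": -0.16, "dy": 1, "dz": 0, "rx": 0, "ry": 0, "rz": 0, "hand": 0.6}]'

```text
clock: 20.35
tool_pos: [0.4634, 0.146, 0.1194]
tcp_rot: [0.733, 0.68, -0.0, -0.001]
ft_force: [0.2, 0.6, -0.2]
width: 0.0682
grip_force: 0.0
```

Request:
move_arm --moves '[{"dx": -0.171, "dy": 1, "dz": 0, "rx": 0, "ry": 0, "rz": 0, "hand": 0.6}, {"dx": -0.171, "dy": 1, "dz": 0, "rx": 0, "ry": 0, "rz": 0, "hand": 0.6}, {"dx": -0.171, "dy": 1, "dz": 0, "rx": 0, "ry": 0, "rz": 0, "hand": 0.6}, {"dx": -0.171, "dy": 1, "dz": 0, "rx": 0, "ry": 0, "rz": 0, "hand": 0.6}, {"dx": -0.171, "dy": 1, "dz": 0, "rx": 0, "ry": 0, "rz": 0, "hand": 0.6}, {"dx": -0.171, "dy": 1, "dz": 0, "rx": 0, "ry": 0, "rz": 0, "hand": 0.6}, {"dx": -0.171, "dy": 1, "dz": 0, "rx": 0, "ry": 0, "rz": 0, "hand": 0.6}]'

```text
clock: 20.93
tool_pos: [0.4298, 0.3408, 0.119]
tcp_rot: [0.735, 0.679, -0.001, 0.0]
ft_force: [0.4, -0.9, -0.2]
width: 0.0679
grip_force: 0.0
```

Request:
move_arm --moves '[{"dx": 0, "dy": 0.06, "dz": 0, "rx": 0, "ry": 0, "rz": 0, "hand": 0.6}, {"dx": 0, "dy": 0.06, "dz": 0, "rx": 0, "ry": 0, "rz": 0, "hand": 0.6}, {"dx": 0, "dy": 0.06, "dz": -0.2, "rx": 0, "ry": 0, "rz": 0, "hand": 0.6}, {"dx": 0, "dy": 0.06, "dz": -0.35, "rx": 0, "ry": 0, "rz": 0, "hand": 0.6}, {"dx": 0, "dy": 0.06, "dz": -0.465, "rx": 0, "ry": 0, "rz": 0, "hand": 0.6}, {"dx": 0, "dy": 0.06, "dz": -0.465, "rx": 0, "ry": 0, "rz": 0, "hand": 0.6}, {"dx": 0, "dy": 0.06, "dz": -0.465, "rx": 0, "ry": 0, "rz": 0, "hand": -1}, {"dx": 0, "dy": 0.06, "dz": -0.465, "rx": 0, "ry": 0, "rz": 0, "hand": -1}, {"dx": 0, "dy": 0.06, "dz": -0.465, "rx": 0, "ry": 0, "rz": 0, "hand": -1}, {"dx": 0, "dy": 0.06, "dz": -0.465, "rx": 0, "ry": 0, "rz": 0, "hand": -1}, {"dx": 0, "dy": 0.06, "dz": -0.465, "rx": 0, "ry": 0, "rz": 0, "hand": -1}, {"dx": 0, "dy": 0.06, "dz": -0.465, "rx": 0, "ry": 0, "rz": 0, "hand": -1}]'

```text
clock: 21.93
tool_pos: [0.4319, 0.3521, 0.0294]
tcp_rot: [0.736, 0.677, 0.001, -0.0]
ft_force: [-2.2, -0.6, 10.5]
width: 0.0283
grip_force: 58.4
```

Request:
move_arm --moves '[{"dx": 0, "dy": 0, "dz": 0.02, "rx": 0, "ry": 0, "rz": 0, "hand": -1}, {"dx": 0, "dy": 0, "dz": 0.1, "rx": 0, "ry": 0, "rz": 0, "hand": -1}, {"dx": 0, "dy": 0, "dz": 0.2, "rx": 0, "ry": 0, "rz": 0, "hand": -1}, {"dx": 0, "dy": 0, "dz": 0.3, "rx": 0, "ry": 0, "rz": 0, "hand": -1}, {"dx": 0, "dy": 0, "dz": 0.42, "rx": 0, "ry": 0, "rz": 0, "hand": -1}, {"dx": 0, "dy": 0, "dz": 0.42, "rx": 0, "ry": 0, "rz": 0, "hand": -1}, {"dx": 0, "dy": 0, "dz": 0.42, "rx": 0, "ry": 0, "rz": 0, "hand": -1}]'

```text
clock: 22.52
tool_pos: [0.4318, 0.3522, 0.1135]
tcp_rot: [0.736, 0.677, 0.002, -0.0]
ft_force: [1.5, 0.5, -1.7]
width: 0.0277
grip_force: 59.4
```

Request:
move_arm --moves '[{"dx": 0.09, "dy": -0.44, "dz": 0, "rx": 0, "ry": 0, "rz": 0, "hand": -1}, {"dx": 0.178, "dy": -0.885, "dz": 0, "rx": 0, "ry": 0, "rz": 0, "hand": -1}, {"dx": 0.178, "dy": -0.885, "dz": 0, "rx": 0, "ry": 0, "rz": 0, "hand": -1}, {"dx": 0.178, "dy": -0.885, "dz": 0, "rx": 0, "ry": 0, "rz": 0, "hand": -1}, {"dx": 0.178, "dy": -0.885, "dz": 0, "rx": 0, "ry": 0, "rz": 0, "hand": -1}]'

```text
clock: 22.93
tool_pos: [0.4668, 0.1683, 0.1112]
tcp_rot: [0.737, 0.675, -0.001, 0.0]
ft_force: [0.1, -1.6, -1.4]
width: 0.0277
grip_force: 59.4
```

Request:
move_arm --moves '[{"dx": 0.09, "dy": -0.44, "dz": 0, "rx": 0, "ry": 0, "rz": 0, "hand": -1}, {"dx": 0.178, "dy": -0.885, "dz": 0, "rx": 0, "ry": 0, "rz": 0, "hand": -1}, {"dx": 0.178, "dy": -0.885, "dz": 0, "rx": 0, "ry": 0, "rz": 0, "hand": -1}, {"dx": 0.178, "dy": -0.885, "dz": 0, "rx": 0, "ry": 0, "rz": 0, "hand": -1}, {"dx": 0.178, "dy": -0.885, "dz": 0, "rx": 0, "ry": 0, "rz": 0, "hand": -1}, {"dx": 0.178, "dy": -0.885, "dz": 0, "rx": 0, "ry": 0, "rz": 0, "hand": -1}, {"dx": 0.178, "dy": -0.885, "dz": 0, "rx": 0, "ry": 0, "rz": 0, "hand": -1}]'

```text
clock: 23.52
tool_pos: [0.5019, -0.0036, 0.1111]
tcp_rot: [0.737, 0.676, -0.0, -0.0]
ft_force: [-0.1, 0.7, -0.6]
width: 0.0279
grip_force: 59.4
```

Request:
move_arm --moves '[{"dx": 0, "dy": 0, "dz": -0.15, "rx": 0, "ry": 0, "rz": 0, "hand": -1}, {"dx": 0, "dy": 0, "dz": -0.3, "rx": 0, "ry": 0, "rz": 0, "hand": -1}, {"dx": 0, "dy": 0, "dz": -0.37, "rx": 0, "ry": 0, "rz": 0, "hand": -1}, {"dx": 0, "dy": 0, "dz": -0.4, "rx": 0, "ry": 0, "rz": 0, "hand": -1}, {"dx": 0, "dy": 0, "dz": -0.41, "rx": 0, "ry": 0, "rz": 0, "hand": -1}, {"dx": 0, "dy": 0, "dz": -0.415, "rx": 0, "ry": 0, "rz": 0, "hand": -1}, {"dx": 0, "dy": 0, "dz": -0.42, "rx": 0, "ry": 0, "rz": 0, "hand": -1}, {"dx": 0, "dy": 0, "dz": -0.425, "rx": 0, "ry": 0, "rz": 0, "hand": -1}, {"dx": 0, "dy": 0, "dz": -0.43, "rx": 0, "ry": 0, "rz": 0, "hand": -1}, {"dx": 0, "dy": 0, "dz": -0.43, "rx": 0, "ry": 0, "rz": 0, "hand": -1}]'

```text
clock: 24.35
tool_pos: [0.5025, -0.0025, 0.0259]
tcp_rot: [0.736, 0.677, 0.0, 0.0]
ft_force: [0.3, -0.4, -1.6]
width: 0.0279
grip_force: 59.5
```

Request:
move_arm --moves '[{"dx": -0.001, "dy": -0.015, "dz": 0, "rx": 0, "ry": 0, "rz": 0, "hand": -1}, {"dx": -0.002, "dy": -0.03, "dz": 0, "rx": 0, "ry": 0, "rz": 0, "hand": -1}, {"dx": -0.003, "dy": -0.04, "dz": 0, "rx": 0, "ry": 0, "rz": 0, "hand": -1}, {"dx": -0.004, "dy": -0.05, "dz": 0, "rx": 0, "ry": 0, "rz": 0, "hand": -1}, {"dx": -0.004, "dy": -0.05, "dz": 0, "rx": 0, "ry": 0, "rz": 0, "hand": -1}, {"dx": -0.004, "dy": -0.05, "dz": 0, "rx": 0, "ry": 0, "rz": 0, "hand": -1}]'

```text
clock: 24.85
tool_pos: [0.5016, -0.0129, 0.0256]
tcp_rot: [0.736, 0.677, 0.0, 0.0]
ft_force: [-0.6, 0.9, -0.2]
width: 0.0279
grip_force: 59.6
```

Request:
move_arm --moves '[{"dx": 0, "dy": -0.005, "dz": 0, "rx": 0, "ry": 0, "rz": 0, "hand": -1}, {"dx": 0, "dy": -0.01, "dz": 0, "rx": 0, "ry": 0, "rz": 0, "hand": -1}, {"dx": 0, "dy": -0.01, "dz": 0, "rx": 0, "ry": 0, "rz": 0, "hand": -1}]'

```text
clock: 25.1
tool_pos: [0.5016, -0.0142, 0.0257]
tcp_rot: [0.736, 0.677, 0.0, -0.0]
ft_force: [-1.8, 5.2, 7.3]
width: 0.028
grip_force: 60.3
```

Request:
move_arm --moves '[{"dx": 0, "dy": -0.005, "dz": 0, "rx": 0, "ry": 0, "rz": 0, "hand": -1}, {"dx": 0, "dy": -0.01, "dz": 0, "rx": 0, "ry": 0, "rz": 0, "hand": -1}, {"dx": 0, "dy": -0.01, "dz": 0, "rx": 0, "ry": 0, "rz": 0, "hand": -1}]'

```text
clock: 25.35
tool_pos: [0.5017, -0.0149, 0.0259]
tcp_rot: [0.735, 0.678, 0.001, -0.001]
ft_force: [-4.0, 12.1, 12.0]
width: 0.0281
grip_force: 60.9
```

Request:
move_arm --moves '[{"dx": 0, "dy": 0.01, "dz": -0.003, "rx": 0, "ry": 0, "rz": 0, "hand": -1}, {"dx": 0, "dy": 0.01, "dz": -0.005, "rx": 0, "ry": 0, "rz": 0, "hand": -1}, {"dx": 0, "dy": 0.01, "dz": -0.005, "rx": 0, "ry": 0, "rz": 0, "hand": -1}, {"dx": 0, "dy": 0.01, "dz": -0.005, "rx": 0, "ry": 0, "rz": 0, "hand": 0.5}, {"dx": 0, "dy": 0.01, "dz": -0.005, "rx": 0, "ry": 0, "rz": 0, "hand": 0.5}, {"dx": 0, "dy": 0.01, "dz": -0.005, "rx": 0, "ry": 0, "rz": 0, "hand": 0.5}, {"dx": 0, "dy": 0.01, "dz": -0.005, "rx": 0, "ry": 0, "rz": 0, "hand": 0.5}, {"dx": 0, "dy": 0.01, "dz": 0.1, "rx": 0, "ry": 0, "rz": 0, "hand": 0.5}, {"dx": 0, "dy": 0.01, "dz": 0.3, "rx": 0, "ry": 0, "rz": 0, "hand": 0.5}, {"dx": 0, "dy": 0.01, "dz": 0.5, "rx": 0, "ry": 0, "rz": 0, "hand": 0.5}, {"dx": 0, "dy": 0.01, "dz": 1, "rx": 0, "ry": 0, "rz": 0, "hand": 0.5}, {"dx": 0, "dy": 0.01, "dz": 1, "rx": 0, "ry": 0, "rz": 0, "hand": 0.5}]'

```text
clock: 26.35
tool_pos: [0.5009, -0.0153, 0.2105]
tcp_rot: [0.736, 0.677, -0.001, 0.0]
ft_force: [0.2, 0.9, -0.5]
width: 0.0641
grip_force: 0.0
```

Request:
move_arm --moves '[{"dx": 0.08, "dy": -0.8, "dz": 0.1, "rx": 0, "ry": 0, "rz": 0, "hand": 0.5}, {"dx": 0.08, "dy": -0.8, "dz": 0.1, "rx": 0, "ry": 0, "rz": 0, "hand": 0.5}, {"dx": 0.08, "dy": -0.8, "dz": 0.1, "rx": 0, "ry": 0, "rz": 0, "hand": 0.5}, {"dx": 0.08, "dy": -0.8, "dz": 0.1, "rx": 0, "ry": 0, "rz": 0, "hand": 0.5}, {"dx": 0.08, "dy": -0.8, "dz": 0.1, "rx": 0, "ry": 0, "rz": 0, "hand": 0.5}]'

```text
clock: 26.77
tool_pos: [0.5171, -0.1822, 0.2301]
tcp_rot: [0.738, 0.675, -0.0, 0.002]
ft_force: [-0.7, 0.1, -0.3]
width: 0.0641
grip_force: 0.0
```

Request:
move_arm --moves '[{"dx": 0.06, "dy": -0.78, "dz": 0, "rx": 0, "ry": 0, "rz": 0, "hand": 0.5}, {"dx": 0.06, "dy": -0.78, "dz": 0, "rx": 0, "ry": 0, "rz": 0, "hand": 0.5}, {"dx": 0.06, "dy": -0.78, "dz": 0, "rx": 0, "ry": 0, "rz": 0, "hand": 0.5}, {"dx": 0.06, "dy": -0.78, "dz": 0, "rx": 0, "ry": 0, "rz": 0, "hand": 0.5}, {"dx": 0.06, "dy": -0.78, "dz": 0, "rx": 0, "ry": 0, "rz": 0, "hand": 0.5}, {"dx": 0.06, "dy": -0.78, "dz": 0, "rx": 0, "ry": 0, "rz": 0, "hand": 0.5}, {"dx": 0.06, "dy": -0.78, "dz": 0, "rx": 0, "ry": 0, "rz": 0, "hand": 0.5}]'

```text
clock: 27.35
tool_pos: [0.5293, -0.3303, 0.2283]
tcp_rot: [0.736, 0.677, -0.0, -0.0]
ft_force: [0.0, 0.9, 0.3]
width: 0.0641
grip_force: 0.0
```

Run:
```python
from h import *
e=snap('wrist','w9'); snap('top','t9'); s=arm.get_state(); print(s['clock'],s['tool_pos'],s['width'])
a=cv2.resize(cv2.imread('pics/w9.png'),(800,500)); 
cv2.imwrite('pics/w9c.png',a)
```

```text
27.45 [ 0.5297776  -0.3293268   0.22867395] 0.06408039041397817
```

View pics/w9c.png

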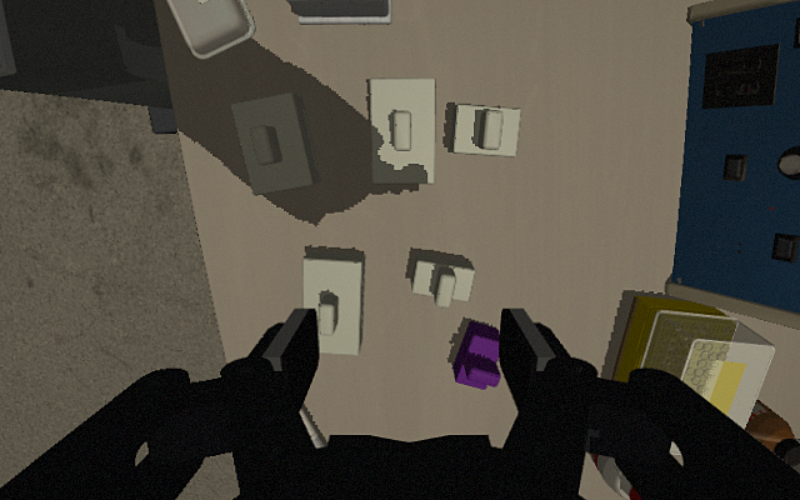

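The wrist view shows P with corners (370,78), (436,79), (435,184) and (370,182), its rib top at (402,131). Q is at (272,143) and R at (333,305). The two short blocks are at (487,130) and (443,280), and the purple one is at (480,355). I'll measure P, Q and R here.

Run:
```python
from h import *
np.set_printoptions(precision=4,suppress=True)
w=lambda L,z:p2w('w9',np.array(L)*.8,z)[:,:2]
for n,q in dict(P=[(370,78),(436,79),(435,184),(370,183)],Q=[(232,104),(296,93),(315,182),(252,194)],R=[(304,259),(364,262),(359,354),(303,351)]).items():
    p=w(q,.034); d=p[1]-p[2]+p[0]-p[3]; print(n,p.mean(0),np.linalg.norm(np.diff(p,axis=0),axis=1),'long axis deg',np.degrees(np.arctan2(d[1],d[0])))
print('rib P top',w([(402,112),(402,149),(393,131),(411,131)],.061),w([(402,131)],.061))
```

```text
P [ 0.5301 -0.257 ] [0.0534 0.0847 0.0555] long axis deg 84.94313451827443
Q [ 0.4213 -0.2573] [0.0545 0.0735 0.0563] long axis deg 94.13352429977161
R [ 0.4523 -0.4074] [0.0538 0.0915 0.0535] long axis deg 80.85625221052777
rib P top [[ 0.5311 -0.2426]
 [ 0.5288 -0.2701]
 [ 0.5231 -0.256 ]
 [ 0.5369 -0.2572]] [[ 0.53   -0.2566]]
```

Request:
move_arm --moves '[{"dx": 0.003, "dy": 0.365, "dz": -0.54, "rx": 0, "ry": 0, "rz": -0.001, "hand": 0}, {"dx": 0.003, "dy": 0.365, "dz": -0.54, "rx": 0, "ry": 0, "rz": -0.001, "hand": 0}, {"dx": 0.003, "dy": 0.365, "dz": -0.54, "rx": 0, "ry": 0, "rz": -0.001, "hand": 0}, {"dx": 0.003, "dy": 0.365, "dz": -0.54, "rx": 0, "ry": 0, "rz": -0.001, "hand": 0}, {"dx": 0.003, "dy": 0.365, "dz": -0.54, "rx": 0, "ry": 0, "rz": -0.001, "hand": 0}, {"dx": 0.003, "dy": 0.365, "dz": -0.54, "rx": 0, "ry": 0, "rz": -0.001, "hand": 0}, {"dx": 0.003, "dy": 0.365, "dz": -0.54, "rx": 0, "ry": 0, "rz": -0.001, "hand": 0}, {"dx": 0.003, "dy": 0.365, "dz": -0.54, "rx": 0, "ry": 0, "rz": -0.001, "hand": 0}]'

```text
clock: 28.12
tool_pos: [0.5308, -0.2588, 0.1223]
tcp_rot: [0.738, 0.675, 0.001, 0.001]
ft_force: [0.2, 0.3, 0.5]
width: 0.0428
grip_force: 0.0
```

Request:
move_arm --moves '[{"dx": 0, "dy": 0, "dz": -0.2, "rx": 0, "ry": 0, "rz": 0, "hand": 0}, {"dx": 0, "dy": 0, "dz": -0.35, "rx": 0, "ry": 0, "rz": 0, "hand": 0}, {"dx": 0, "dy": 0, "dz": -0.45, "rx": 0, "ry": 0, "rz": 0, "hand": 0}, {"dx": 0, "dy": 0, "dz": -0.45, "rx": 0, "ry": 0, "rz": 0, "hand": 0}, {"dx": 0, "dy": 0, "dz": -0.45, "rx": 0, "ry": 0, "rz": 0, "hand": 0}]'

```text
clock: 28.53
tool_pos: [0.5299, -0.2586, 0.0313]
tcp_rot: [0.738, 0.675, -0.0, -0.0]
ft_force: [0.5, -0.1, 0.4]
width: 0.0427
grip_force: 0.0
```

Request:
move_arm --moves '[{"dx": 0, "dy": 0.01, "dz": -0.03, "rx": 0, "ry": 0, "rz": 0, "hand": 0}, {"dx": 0, "dy": 0.01, "dz": -0.06, "rx": 0, "ry": 0, "rz": 0, "hand": 0}, {"dx": 0, "dy": 0.01, "dz": -0.075, "rx": 0, "ry": 0, "rz": 0, "hand": 0}, {"dx": 0, "dy": 0.01, "dz": -0.075, "rx": 0, "ry": 0, "rz": 0, "hand": 0}, {"dx": 0, "dy": 0.01, "dz": -0.075, "rx": 0, "ry": 0, "rz": 0, "hand": 0}]'

```text
clock: 28.95
tool_pos: [0.5303, -0.2557, 0.0161]
tcp_rot: [0.738, 0.675, 0.0, 0.0]
ft_force: [0.2, 1.1, -0.2]
width: 0.0425
grip_force: 0.0
```

Request:
move_arm --moves '[{"dx": 0, "dy": 0, "dz": 0, "rx": 0, "ry": 0, "rz": 0, "hand": -1}, {"dx": 0, "dy": 0, "dz": 0, "rx": 0, "ry": 0, "rz": 0, "hand": -1}, {"dx": 0, "dy": 0, "dz": 0, "rx": 0, "ry": 0, "rz": 0, "hand": -1}, {"dx": 0, "dy": 0, "dz": 0, "rx": 0, "ry": 0, "rz": 0, "hand": -1}, {"dx": 0, "dy": 0, "dz": 0, "rx": 0, "ry": 0, "rz": 0, "hand": -1}, {"dx": 0, "dy": 0, "dz": 0, "rx": 0, "ry": 0, "rz": 0, "hand": -1}, {"dx": 0, "dy": 0, "dz": 0, "rx": 0, "ry": 0, "rz": 0, "hand": -1}]'

```text
clock: 29.53
tool_pos: [0.5304, -0.2558, 0.0163]
tcp_rot: [0.738, 0.675, 0.0, 0.0]
ft_force: [-2.0, 1.1, 5.4]
width: 0.0127
grip_force: 59.1
```

Request:
move_arm --moves '[{"dx": 0, "dy": 0, "dz": 0.05, "rx": 0, "ry": 0, "rz": 0, "hand": -1}, {"dx": 0, "dy": 0, "dz": 0.2, "rx": 0, "ry": 0, "rz": 0.001, "hand": -1}, {"dx": 0, "dy": 0, "dz": 0.35, "rx": 0, "ry": 0, "rz": 0.001, "hand": -1}, {"dx": 0, "dy": 0, "dz": 0.5, "rx": 0, "ry": 0, "rz": 0.001, "hand": -1}, {"dx": 0, "dy": 0, "dz": 0.5, "rx": 0, "ry": 0, "rz": 0.001, "hand": -1}, {"dx": 0, "dy": 0, "dz": 0.5, "rx": 0, "ry": 0, "rz": 0.001, "hand": -1}]'

```text
clock: 30.03
tool_pos: [0.531, -0.2559, 0.1177]
tcp_rot: [0.736, 0.677, 0.001, 0.001]
ft_force: [0.3, 0.7, -1.7]
width: 0.0126
grip_force: 58.9
```

Request:
move_arm --moves '[{"dx": -0.03, "dy": 0.4, "dz": 0, "rx": 0, "ry": 0, "rz": 0, "hand": -1}, {"dx": -0.059, "dy": 0.77, "dz": 0, "rx": 0, "ry": 0, "rz": 0, "hand": -1}, {"dx": -0.059, "dy": 0.77, "dz": 0, "rx": 0, "ry": 0, "rz": 0, "hand": -1}, {"dx": -0.059, "dy": 0.77, "dz": 0, "rx": 0, "ry": 0, "rz": 0, "hand": -1}, {"dx": -0.059, "dy": 0.77, "dz": 0, "rx": 0, "ry": 0, "rz": 0, "hand": -1}, {"dx": -0.059, "dy": 0.77, "dz": 0, "rx": 0, "ry": 0, "rz": 0, "hand": -1}, {"dx": -0.059, "dy": 0.77, "dz": 0, "rx": 0, "ry": 0, "rz": 0, "hand": -1}]'

```text
clock: 30.62
tool_pos: [0.5179, -0.1019, 0.1154]
tcp_rot: [0.736, 0.677, -0.0, -0.0]
ft_force: [-1.2, -0.4, -2.6]
width: 0.0123
grip_force: 59.0
```

Request:
move_arm --moves '[{"dx": -0.03, "dy": 0.4, "dz": 0, "rx": 0, "ry": 0, "rz": 0, "hand": -1}, {"dx": -0.059, "dy": 0.77, "dz": 0, "rx": 0, "ry": 0, "rz": 0, "hand": -1}, {"dx": -0.059, "dy": 0.77, "dz": 0, "rx": 0, "ry": 0, "rz": 0, "hand": -1}, {"dx": -0.059, "dy": 0.77, "dz": 0, "rx": 0, "ry": 0, "rz": 0, "hand": -1}, {"dx": -0.059, "dy": 0.77, "dz": 0, "rx": 0, "ry": 0, "rz": 0, "hand": -1}, {"dx": -0.059, "dy": 0.77, "dz": 0, "rx": 0, "ry": 0, "rz": 0, "hand": -1}, {"dx": -0.059, "dy": 0.77, "dz": 0, "rx": 0, "ry": 0, "rz": 0, "hand": -1}, {"dx": -0.059, "dy": 0.77, "dz": 0, "rx": 0, "ry": 0, "rz": 0, "hand": -1}]'

```text
clock: 31.28
tool_pos: [0.5066, 0.0504, 0.1157]
tcp_rot: [0.737, 0.676, -0.0, 0.0]
ft_force: [-0.0, -0.6, -2.0]
width: 0.0126
grip_force: 59.0
```

Run:
```python
from h import *
snap('wrist','w10'); snap('top','t10'); snap('scene','s10'); s=arm.get_state(); print(s['clock'],s['tool_pos'],s['tcp_rot'],s['width'],s['grip_force'],s['ft_force'])
```

```text
31.4333 [0.50661927 0.05096998 0.11581365] [ 7.36525507e-01  6.76409761e-01 -8.94338160e-05  6.96040303e-05] 0.01260467827661259 59.04253900051117 [ 0.65179712 -0.26618364 -1.87681046]
```

Request:
move_arm --moves '[{"dx": 0, "dy": 0.008, "dz": -0.15, "rx": 0, "ry": 0, "rz": 0, "hand": -1}, {"dx": 0, "dy": 0.008, "dz": -0.25, "rx": 0, "ry": 0, "rz": 0, "hand": -1}, {"dx": 0, "dy": 0.008, "dz": -0.3, "rx": 0, "ry": 0, "rz": 0, "hand": -1}, {"dx": 0, "dy": 0.008, "dz": -0.3, "rx": 0, "ry": 0, "rz": 0, "hand": -1}, {"dx": 0, "dy": 0.008, "dz": -0.3, "rx": 0, "ry": 0, "rz": 0, "hand": -1}, {"dx": 0, "dy": 0.008, "dz": -0.32, "rx": 0, "ry": 0, "rz": 0, "hand": -1}, {"dx": 0, "dy": 0.008, "dz": -0.33, "rx": 0, "ry": 0, "rz": 0, "hand": -1}, {"dx": 0, "dy": 0.008, "dz": -0.335, "rx": 0, "ry": 0, "rz": 0, "hand": -1}, {"dx": 0, "dy": 0.008, "dz": -0.335, "rx": 0, "ry": 0, "rz": 0, "hand": -1}]'

```text
clock: 32.18
tool_pos: [0.5066, 0.054, 0.0491]
tcp_rot: [0.736, 0.677, 0.0, 0.0]
ft_force: [0.2, 0.6, -2.3]
width: 0.0123
grip_force: 59.1
```

Request:
move_arm --moves '[{"dx": 0, "dy": 0, "dz": -0.01, "rx": 0, "ry": 0, "rz": 0, "hand": -1}, {"dx": 0, "dy": 0, "dz": -0.02, "rx": 0, "ry": 0, "rz": 0, "hand": -1}, {"dx": 0, "dy": 0, "dz": -0.02, "rx": 0, "ry": 0, "rz": 0, "hand": -1}]'

```text
clock: 32.43
tool_pos: [0.5065, 0.0542, 0.0447]
tcp_rot: [0.736, 0.677, 0.0, -0.0]
ft_force: [1.0, 2.5, -1.2]
width: 0.0129
grip_force: 59.1
```

Request:
move_arm --moves '[{"dx": 0, "dy": 0, "dz": -0.01, "rx": 0, "ry": 0, "rz": 0, "hand": -1}, {"dx": 0, "dy": 0, "dz": -0.015, "rx": 0, "ry": 0, "rz": 0, "hand": -1}, {"dx": 0, "dy": 0, "dz": -0.015, "rx": 0, "ry": 0, "rz": 0, "hand": -1}]'

```text
clock: 32.68
tool_pos: [0.5065, 0.0541, 0.0417]
tcp_rot: [0.736, 0.677, 0.0, -0.0]
ft_force: [0.8, 1.9, -1.1]
width: 0.0125
grip_force: 59.2
```

Request:
move_arm --moves '[{"dx": 0, "dy": 0, "dz": -0.015, "rx": 0, "ry": 0, "rz": 0, "hand": -1}, {"dx": 0, "dy": 0, "dz": -0.03, "rx": 0, "ry": 0, "rz": 0, "hand": -1}, {"dx": 0, "dy": 0, "dz": -0.045, "rx": 0, "ry": 0, "rz": 0, "hand": -1}, {"dx": 0, "dy": 0, "dz": -0.05, "rx": 0, "ry": 0, "rz": 0, "hand": -1}, {"dx": 0, "dy": 0, "dz": -0.05, "rx": 0, "ry": 0, "rz": 0, "hand": -1}]'

```text
clock: 33.1
tool_pos: [0.5064, 0.0541, 0.0314]
tcp_rot: [0.736, 0.677, -0.0, -0.0]
ft_force: [0.5, 4.9, -2.0]
width: 0.0125
grip_force: 59.2
```

Request:
move_arm --moves '[{"dx": 0, "dy": 0, "dz": -0.015, "rx": 0, "ry": 0, "rz": 0, "hand": -1}, {"dx": 0, "dy": 0, "dz": -0.03, "rx": 0, "ry": 0, "rz": 0, "hand": -1}, {"dx": 0, "dy": 0, "dz": -0.04, "rx": 0, "ry": 0, "rz": 0, "hand": -1}, {"dx": 0, "dy": 0, "dz": -0.04, "rx": 0, "ry": 0, "rz": 0, "hand": -1}]'

```text
clock: 33.43
tool_pos: [0.5065, 0.0541, 0.0234]
tcp_rot: [0.736, 0.677, -0.0, -0.0]
ft_force: [1.0, 4.1, -2.9]
width: 0.0126
grip_force: 59.2
```

Request:
move_arm --moves '[{"dx": 0, "dy": 0, "dz": -0.006, "rx": 0, "ry": 0, "rz": 0, "hand": -1}, {"dx": 0, "dy": 0, "dz": -0.012, "rx": 0, "ry": 0, "rz": 0, "hand": -1}, {"dx": 0, "dy": 0, "dz": -0.015, "rx": 0, "ry": 0, "rz": 0, "hand": -1}, {"dx": 0, "dy": 0, "dz": -0.015, "rx": 0, "ry": 0, "rz": 0, "hand": -1}]'

```text
clock: 33.77
tool_pos: [0.5067, 0.0543, 0.0221]
tcp_rot: [0.736, 0.677, 0.001, -0.001]
ft_force: [-12.3, 5.9, 44.2]
width: 0.0127
grip_force: 65.3
```

Request:
move_arm --moves '[{"dx": 0, "dy": 0, "dz": 0.012, "rx": 0, "ry": 0, "rz": 0, "hand": -1}, {"dx": 0, "dy": 0, "dz": 0.012, "rx": 0, "ry": 0, "rz": 0, "hand": -1}, {"dx": 0, "dy": 0, "dz": 0.012, "rx": 0, "ry": 0, "rz": 0, "hand": 0}, {"dx": 0, "dy": 0, "dz": 0.012, "rx": 0, "ry": 0, "rz": 0, "hand": 0}, {"dx": 0, "dy": 0, "dz": 0.012, "rx": 0, "ry": 0, "rz": 0, "hand": 0}, {"dx": 0, "dy": 0, "dz": 0.012, "rx": 0, "ry": 0, "rz": 0, "hand": 0}, {"dx": 0, "dy": 0, "dz": 0.1, "rx": 0, "ry": 0, "rz": 0, "hand": 0}, {"dx": 0, "dy": 0, "dz": 0.3, "rx": 0, "ry": 0, "rz": 0, "hand": 0}, {"dx": 0, "dy": 0, "dz": 0.5, "rx": 0, "ry": 0, "rz": 0, "hand": 0}, {"dx": 0, "dy": 0, "dz": 0.9, "rx": 0, "ry": 0, "rz": 0, "hand": 0}, {"dx": 0, "dy": 0, "dz": 0.9, "rx": 0, "ry": 0, "rz": 0, "hand": 0}, {"dx": 0, "dy": 0, "dz": 0.9, "rx": 0, "ry": 0, "rz": 0, "hand": 0}]'

```text
clock: 34.77
tool_pos: [0.5096, 0.0538, 0.2071]
tcp_rot: [0.736, 0.677, 0.004, 0.001]
ft_force: [1.8, 0.4, 1.1]
width: 0.0426
grip_force: 0.0
```

Request:
move_arm --moves '[{"dx": 0, "dy": -0.9, "dz": 0.3, "rx": 0, "ry": 0, "rz": 0, "hand": 0}, {"dx": 0, "dy": -0.9, "dz": 0.3, "rx": 0, "ry": 0, "rz": 0, "hand": 0}, {"dx": 0, "dy": -0.9, "dz": 0.3, "rx": 0, "ry": 0, "rz": 0, "hand": 0}, {"dx": 0, "dy": -0.9, "dz": 0.3, "rx": 0, "ry": 0, "rz": 0, "hand": 0}, {"dx": 0, "dy": -0.9, "dz": 0.3, "rx": 0, "ry": 0, "rz": 0, "hand": 0}, {"dx": 0, "dy": -0.9, "dz": 0.3, "rx": 0, "ry": 0, "rz": 0, "hand": 0}, {"dx": 0, "dy": -0.9, "dz": 0.3, "rx": 0, "ry": 0, "rz": 0, "hand": 0}]'

```text
clock: 35.35
tool_pos: [0.5063, -0.1276, 0.261]
tcp_rot: [0.737, 0.676, 0.0, 0.0]
ft_force: [0.4, 0.5, -0.1]
width: 0.043
grip_force: 0.0
```

Run:
```python
from h import *
snap('wrist','w11'); snap('scene','s11'); s=arm.get_state(); print(s['clock'],s['tool_pos'],s['width'])
a=cv2.resize(cv2.imread('pics/s11.png')[120:280,180:470],(800,441),interpolation=cv2.INTER_CUBIC)
b=cv2.resize(cv2.imread('pics/w11.png')[0:300],(341,160)); a[-160:,:341]=b
cv2.imwrite('pics/final.png',a)
```

```text
35.45 [ 0.50635243 -0.12537135  0.26033997] 0.04255721402807436
```

View pics/final.png

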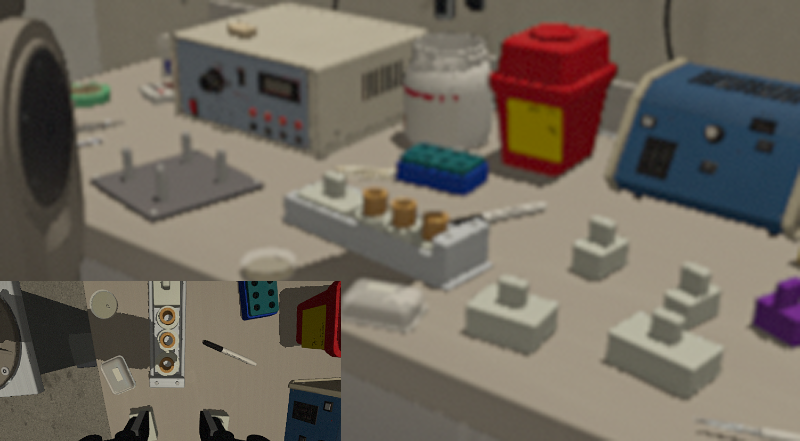

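The final picture shows all four posts empty. Three bobbins stand core-up against the stop at (375–435, 200–225), with block_86 flush at the low end at (335,188). The other blocks, cold block, pen and dish haven't been moved. Handing in.

```bash
python3 -c "
from station import arm
print(arm.finish_job())"
```

```text
the job is handed in; nothing more can be done
None
```

I handed the job in at about 35 s: three bobbins were on the rack and all now stand core-up in a row against the stop. The 86 mm block, the first I tried, went down to the floor at the low end, and the other blocks and bystanders were left alone.

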